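Put the square specimen blocks away from the carousel

TASK

Fold the lid of the wooden specimen case back past upright, then move every square specimen block from the sample carousel into the case's slot: turn the carousel by its knob to bring each block to the gap in the wire hoop, pick it out there, and set it flat on the slot's floor, any face up, with its flats square to the slot. When all of them are in, fold the lid fully shut; leave the round mounts standing on the carousel and do not disturb the other things on the bench.

Things in the scene. Friction and masses are not known exactly. Their poses are not given: they have to be found in the camera images.
- carousel_base: fixed grey base of the sample carousel, 270 mm diameter; origin on the table, on the axis. Over the bays a fixed steel keeper hoop (6 mm wire, 80 mm radius, wire centre 74 mm up) stops things being lifted out, except in a gap of 40 degrees each side of the base's -x direction. Four wire posts 129 mm from the axis, 80 and 150 degrees to either side of the gap, with wires running in, carry it
- gate (a point): centre of the pick-up place in the hoop's gap: on the bay circle, 80 mm from the axis along the base's -x, which faces roughly to the robot; at the height of the disc's upper face (36 mm above the table); fixed to the base
- carousel: turning aluminium disc, 242 mm diameter, upper face 36 mm above the table, lip 5.5 mm high round its edge (inner side 117 mm from the axis). Origin on the axis, 24 mm up; z up. Six black marks (bays) 80 mm from the axis, every 60 degrees from the disc's x axis. Turns either way without stops and stays where it is left (friction 0.06 N m)
- knob (a point): middle of the black bar knob on the carousel's axis that turns the disc: a bar 50 mm long (along the disc's x), 14 mm wide (disc's y), 26 mm tall, from 66 to 92 mm above the table (this point: 81 mm); under it a 24 mm diameter stem. The point turns with the disc, its x along the bar
- block1: square specimen block: pale resin, 30 x 30 mm, 26 mm tall, dark polished patch on top, 28 to 46 g; origin at its centre (13 mm above its underside), z up, x and y square to its flats. Three or all four of them are there (None at the start: absent); each starts standing in a carousel bay
- block2: square specimen block: pale resin, 30 x 30 mm, 26 mm tall, dark polished patch on top, 28 to 46 g; origin at its centre (13 mm above its underside), z up, x and y square to its flats. Three or all four of them are there (None at the start: absent); each starts standing in a carousel bay
- block3: square specimen block: pale resin, 30 x 30 mm, 26 mm tall, dark polished patch on top, 28 to 46 g; origin at its centre (13 mm above its underside), z up, x and y square to its flats. Three or all four of them are there (None at the start: absent); each starts standing in a carousel bay
- block4: square specimen block: pale resin, 30 x 30 mm, 26 mm tall, dark polished patch on top, 28 to 46 g; origin at its centre (13 mm above its underside), z up, x and y square to its flats. Three or all four of them are there (None at the start: absent); each starts standing in a carousel bay
- round1: round specimen mount of the same resin, 32 mm diameter, 26 mm tall, dark patch on top; origin at the centre of its underside; stands in a carousel bay and stays on the carousel
- round2: round specimen mount of the same resin, 32 mm diameter, 26 mm tall, dark patch on top; origin at the centre of its underside; stands in a carousel bay and stays on the carousel
- case: fixed wooden specimen case, 96 (x) x 270 (y) x 40 mm, walls and floor 5 mm thick; origin at the centre of its underside, z up, -x side towards the robot. On its floor two ribs along y, 6 mm thick, 12 mm high, form the slot: 34 mm wide, centred on x = 0, running along y between the end walls (260 mm), its floor 5 mm above the table; four blocks fit at 60 mm spacing
- case_lid (a joint): angle of the case's wooden lid, a panel 96 x 270 x 6 mm hinged along the case's far (+x) upper edge: 0 is shut, flat on the case; about 1.57 is upright; end stop 1.95. Stiff hinge (0.3 N m): it stays where it is put. Starts between 0 and 0.7
- lid_hinge (a point): middle of the hinge line, fixed to the case, 40 mm above the table; the hinge runs along the case's y, the lid opens upward and away from the robot
- lid_tab (a point): grip point of the lid's steel pull tab, 124 mm from the hinge line, moving with the lid. The tab is a flat tongue 24 mm wide (along the hinge line), 6 mm thick, standing out 40 mm from the middle of the lid's free edge in the lid's plane; this point is 28 mm out, mid-thickness. Pinched across its width it can turn between the fingers as the lid swings
- dropper: white dropper bottle, 28 mm diameter, 65 mm tall; a bystander; origin at the centre of its underside
- amber: amber glass bottle, 38 mm diameter, 75 mm tall; a bystander; origin at the centre of its underside
- eyecap: black eyepiece cap, 36 mm diameter, 35 mm tall; a bystander; origin at the centre of its underside
- slide: glass slide 76 (x) x 26 x 4 mm, lying flat; a bystander; origin at the centre of its underside
- dish: white shallow dish, 80 mm diameter, 14 mm tall; a bystander; origin at the centre of its underside
- slidebox: black slide box, 85 (x) x 160 (y) x 32 mm; a bystander; origin at the centre of its underside
- tweezers: steel tweezers lying flat, 110 (x) x 20 mm, 4 mm thick; a bystander; origin at the centre of its underside
Things that resemble listed ones, but are neither listed nor needed, are in the scene too. What is shaped like the block3 but purple or red is not meant.

How it is judged:
By the outcome, as a careful person would: the job done as asked, in the order asked, and still so for the second after the job is handed in, with the robot touching nothing.
Of block1, block2, block3, block4 only 3 to 4 are there at a start; the rules pass over those that are not, and their reading is None.
At some moment in a run one of block1, block2, block3, block4 may be knocked a few centimetres aside while the robot is not near it.
Once in a run the grip may slacken for a moment while it holds something.
It also fails if it takes over 210 s, if anything falls off the work surface, if the arm or the gripper's body presses on something with over 40 N, if the wrist force passes 120 N, or if a joint passes its speed limit or range.

ROBOT

A 6-joint arm with a two-finger parallel gripper is mounted at the origin on the work surface. World frame = base frame: x ahead of the robot, y to its left, z up, the work surface at z = 0. Lengths are in m, angles in rad, forces in N, time in s.
With the tool pointing down it reaches from about 0.35 to 0.975 m from the base axis. Payload 7.1 kg.
Tool frame: the origin (TCP) lies midway between the tips of the shut fingers; the grasp point (between the pads) lies hold_point_z behind it (hold_point_z is the distance from the TCP to the grasp point, in m); z points along the fingers, y is the line along which they close (so a half turn about z gives the same grasp; the last joint's range is limited). The gripper opens to 88 mm and grips with 3 to 60 N. Pads are 20 mm wide; open, the fingers measure 115 mm over their backs; the gripper's body (75 mm by 178 mm) begins 61 mm behind the grasp point.
Start: joints at [-1.256, 0.423, 1.63, -0, 1.089, -0.019], TCP at [0.205, -0.59, 0.188] pointing down, gripper open.
Joint ranges: [-3, 3], [-0.9, 2.11], [0.09, 2.58], [-1.31, 4.45], [0.11, 2.69], [-2.54, 2.54]. Speed limits (rad/s): [2.39, 2.39, 3.01, 3.14, 3.14, 3.14].

INTERFACE

Orientations are given as a unit quaternion [w, x, y, z].
In Python, from workcell import * gives the robot as it stands.
- The arm moves only by the tool drive_tool, never from a script. Its argument "steps" is a list of rows, each a list of 3 entries, a list of its own where there are three numbers: the opening, from 0 (shut) to 1 (fully open), then the shift along the world's x, y, z in mm, then the turn about the world's z in rad. In form: [[jaw, [dx, dy, dz], yaw], ...]. A call has 1 to 12 rows; each row is the pose to reach, as a shift and turn from the pose commanded when the call began; what a row does not reach only later rows make up. A row lasts 1/12 s, in which the tool goes at most 41.7 mm and 7.16 degrees, less where a joint would pass 70% of its speed; a pose out of reach is approached as far as the arm can. A call with a gripper value outside its range is refused whole. The fingers move at their own pace and stop on an object; the grip force is fixed at half the most. Time passes only in rows, so rows that repeat a pose let the fingers close. It gives the time, the measured TCP pose, the force, the opening and the grip force at its end, in the units of the state.
- observe(): the state, without advancing time (a new reading comes with each control period).
- get_image(name): name is "scene" or "side" or "wrist"; returns the picture (480x640x3 uint8, red, green, blue); there is no depth.
- camera_params(name): a dict with "mtx" (3x3 intrinsics, pixels), "R" (3x3) and "t" (3): a world point X has camera coordinates R X + t; the wrist camera has in their place "T_tool_cam" (4x4, takes a point from camera to tool coordinates, whose origin is the TCP and whose axes are the flange's). Camera axes: x right, y down, z forward; pixel columns grow to the right and rows downward; lengths in m; the calibration is good to about 2 mm. A picture is of the moment at which its call begins: read the wrist's pose just before it. camera_params takes no time and is no camera call.
- close_job(): hands the job in; it is judged then, once.
The state is a dict: "clock": time; "joints": joint angles; "qd": joint speeds; "joint_torque": joint torques, N m; "ee_pos": TCP position; "tool_rot": TCP orientation; "ft_force": force on the tool from outside, world axes, zero at the start; "ft_torque": the same for the moment, N m; "width": finger opening in m; "gripper_force": force on a finger pad.
Only numpy, scipy, OpenCV 4.12 (cv2) and the standard library are available. Lean on these libraries where they do the work, as an engineer would, in place of code of your own. Each camera call takes 0.05 s, during which the arm holds its last target. There are 200 camera calls.

## Working session

There is one attempt and no reset: what is moved stays moved. The work goes in short steps, Python scripts to look and compute and a tool call to move; the robot and the scene stay as the last step left them, time stands still between calls to the robot, and variables do not carry over. Pictures are saved under pics/ and viewed, at most 14 in all, crops included, and the job is handed in when it is done.

Besides the shell and the picture viewer there is one more tool, called after ">>>" as name(argument=value, ...) on one line, values as JSON. drive_tool: Moves the arm, as the interface text tells. Its arguments: {"type":"object","properties":{"steps":{"type":"array","items":{"type":"array"}}},"required":["steps"]}

```bash
mkdir -p pics; ls
cat > h.py <<'E'
from workcell import *
import numpy as np, cv2
from scipy.spatial.transform import Rotation as Ro
def cam(n):
    p=camera_params(n)
    if n=="wrist":
        o=observe(); q=np.array(o["tool_rot"]); T=np.eye(4); T[:3,:3]=Ro.from_quat(q[[1,2,3,0]]).as_matrix(); T[:3,3]=o["ee_pos"]
        W=np.linalg.inv(T@np.array(p["T_tool_cam"])); return np.array(p["mtx"]),W[:3,:3],W[:3,3]
    return np.array(p["mtx"]),np.array(p["R"]),np.array(p["t"])
def snap(n,f=None):
    c=cam(n); im=get_image(n)
    if f: cv2.imwrite("pics/"+f,im[...,::-1])
    return im,c
def ray(c,uv,z):
    K,R,t=c; d=R.T@np.linalg.inv(K)@np.array([uv[0],uv[1],1.]); o=-R.T@t
    return o+d*(z-o[2])/d[2]
def proj(c,X):
    K,R,t=c; v=K@(R@np.array(X,float)+t); return v[:2]/v[2]
E
python3 - <<'E'
from h import *
print(observe())
for n in ("scene","side","wrist"):
    im,c=snap(n,n+"0.png"); K,R,t=c; print(n,np.round(-R.T@t,3),np.round(R[2],2),K[0,0])
print(camera_params("wrist"))
E
```

```text
pics
{'clock': 0.0, 'joints': array([-1.25598615e+00,  4.23838544e-01,  1.63069074e+00, -1.15267098e-05,
        1.08859507e+00, -1.89792268e-02]), 'qd': array([ 0.00179235,  0.00063156, -0.00136943, -0.00079253, -0.00112498,
        0.00010729]), 'joint_torque': array([ 3.15843885e-03, -5.44624865e+01, -2.73669505e+01,  6.44207094e-02,
        2.28345551e-02, -1.31642605e-04]), 'ee_pos': array([ 0.20460987, -0.58991166,  0.18720288]), 'tool_rot': array([-7.56738193e-04,  9.86104642e-01,  1.66123592e-01, -1.17917323e-04]), 'ft_force': array([-0.16780792,  0.53171609, -0.17280956]), 'ft_torque': array([-0.05685436,  0.02416903,  0.01124341]), 'gripper_force': 0.0, 'width': 0.0877530317209764}
scene [ 1.483 -0.414  0.777] [-0.79  0.21 -0.57] 586.4302793427989
side [0.44  0.791 0.659] [ 0.1  -0.85 -0.52] 549.4627943593334
wrist [ 0.283 -0.563  0.384] [-0.29 -0.1  -0.95] 343.0045691767104
{'mtx': array([[343.00456918,   0.        , 320.55947109],
       [  0.        , 343.00456918, 237.41208911],
       [  0.        ,   0.        ,   1.        ]]), 'T_tool_cam': array([[ 7.35605532e-04, -9.53452813e-01, -3.01541361e-01,
         8.27588396e-02],
       [ 9.99999725e-01,  6.73613862e-04,  3.09563831e-04,
        -1.67047388e-04],
       [-9.20320648e-05, -3.01541506e-01,  9.53453047e-01,
        -1.97142010e-01],
       [ 0.00000000e+00,  0.00000000e+00,  0.00000000e+00,
         1.00000000e+00]])}
```

View pics/scene0.png

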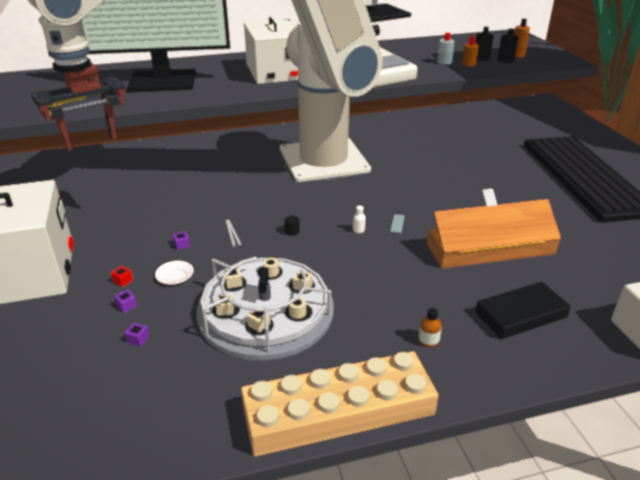

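View pics/side0.png

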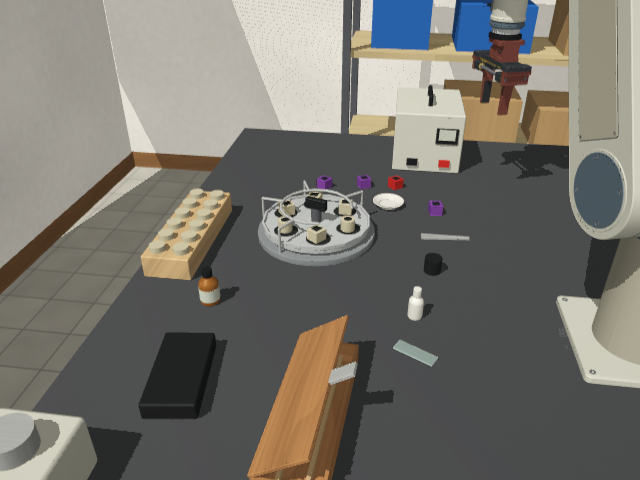

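Scene view: the carousel is at about (265,300), with six resin pieces at (271,268), (234,280), (302,282), (225,305), (258,320) and (297,310). The case, with its lid partly open, is at (495,235), and its tab at (490,197). Look-alikes are the purple blocks at (181,240), (125,300) and (137,334), the red block at (122,276) and the round mounts on the carousel. I choose the pale, square-topped pieces on the carousel.

Run:
```python
from h import *
a=cv2.imread("pics/scene0.png"); b=cv2.imread("pics/side0.png")
s=cam("scene"); d=cam("side")
A=cv2.resize(a[240:360,180:350],(800,565),interpolation=cv2.INTER_CUBIC)
B=cv2.resize(a[170:280,410:570],(560,385),interpolation=cv2.INTER_CUBIC)
C=cv2.resize(b[300:480,240:380],(0,0),fx=1.7,fy=385/180,interpolation=cv2.INTER_CUBIC)
cv2.imwrite("pics/car1.png",A); cv2.imwrite("pics/case1.png",np.hstack([B,C]))
print("knob",ray(s,(263,270),.092),ray(d,(316,202),.092))
for p in((441,263),(558,247)): print(ray(s,p,0))
K,R,t=s;K2,R2,t2=d
P=cv2.triangulatePoints(K@np.c_[R,t],K2@np.c_[R2,t2],np.array([[490.],[197]]),np.array([[343.],[373]]));print("tab",(P[:3]/P[3]).T)
```

```text
knob [ 0.59332355 -0.2852957   0.092     ] [ 0.60195092 -0.27410531  0.092     ]
[0.55330614 0.11541525 0.        ]
[0.56831625 0.39910473 0.        ]
tab [[0.48679338 0.25065602 0.11037973]]
```

View pics/car1.png

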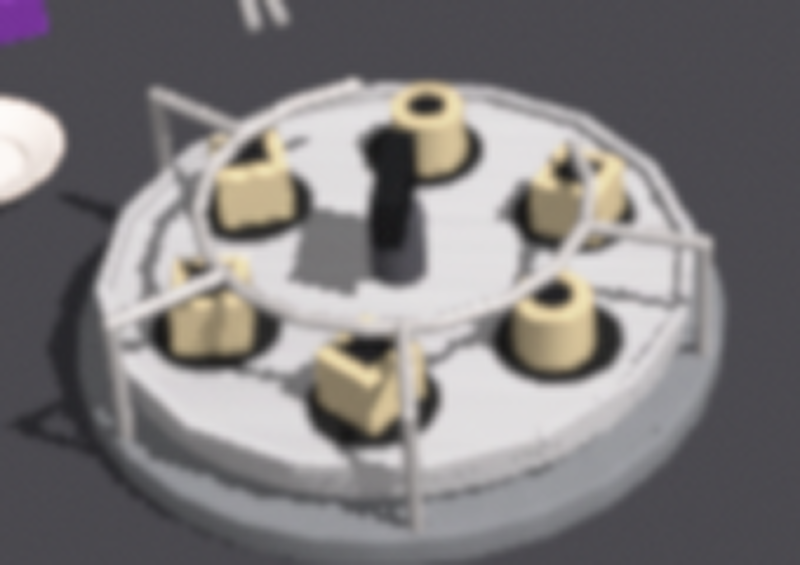

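View pics/case1.png

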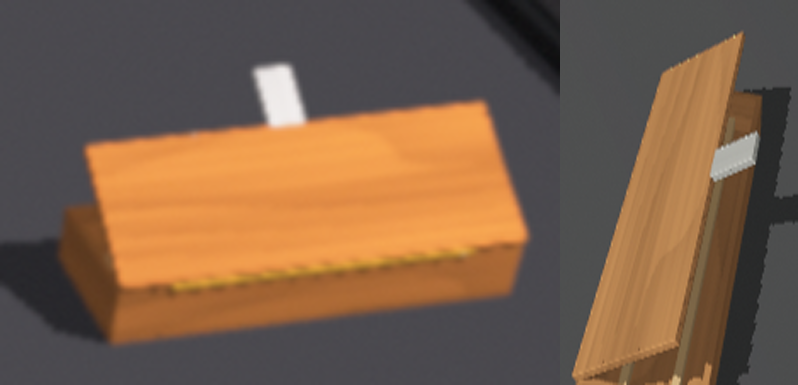

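Carousel crop: four square pieces in the bays at crop (255,190), (210,310), (370,375) and (578,195), and two round ones at (430,130) and (553,325). The gap is at the back, by the round at (430,130). Case crop: lid partly open, tab tip at (272,66) and base at (287,125) in the scene part, and the tab at (735,155) in the side part.

Run:
```python
from h import *
import workcell; print([n for n in dir(workcell) if n[0]!='_'], getattr(workcell,'hold_point_z',None))
s=cam("scene"); d=cam("side")
for p,z in(((443.7,252.3),.04),((560.6,238),.04),((441.4,268),0),((556.6,254.3),0)): print(ray(s,p,z).round(4))
def tri(p,q):
    K,R,t=s;K2,R2,t2=d
    P=cv2.triangulatePoints(K@np.c_[R,t],K2@np.c_[R2,t2],np.array(p,float)[:,None],np.array(q,float)[:,None]);return (P[:3]/P[3]).ravel().round(4)
print("tip",tri((487.7,188.9),(355.9,369)),"base",tri((492,205.7),(329.4,377)))
# lid free corners: scene left(88,145) right(485,102); side: far top? 
f=lambda u,v:(410+u/3.5,170+v/3.5); g=lambda u,v:(240+(u-560)/1.7,300+v/2.139)
print("lid free -y",tri(f(88,145),g(743,33)),"+y",tri(f(485,102),g(678,343)))
print("hinge -y",tri(f(118,288),g(663,72)))
# hoop posts / round in gap, knob
h=lambda u,v:(180+u/800*170,240+v/565*120)
print("round top",ray(s,h(427,105),.062),"knob",ray(s,h(388,145),.092),"blk",[ray(s,h(*p),.055).round(3) for p in((255,165),(210,285),(365,360),(578,175),(553,295))])
```

```text
['IKError', 'camera_params', 'close_job', 'get_image', 'hold_point_z', 'observe'] 0.0187
[0.5675 0.1101 0.04  ]
[0.5867 0.383  0.04  ]
[0.5702 0.1085 0.    ]
[0.5924 0.3795 0.    ]
tip [0.4695 0.2523 0.1216] base [0.5052 0.2481 0.0983]
lid free -y [0.4939 0.1156 0.0994] +y [0.5127 0.3843 0.099 ]
hinge -y [0.5718 0.1066 0.0447]
round top [ 0.53319857 -0.25963562  0.062     ] knob [ 0.59550705 -0.28677789  0.092     ] blk [array([ 0.546, -0.337,  0.055]), array([ 0.619, -0.366,  0.055]), array([ 0.68 , -0.314,  0.055]), array([ 0.589, -0.206,  0.055]), array([ 0.662, -0.235,  0.055])]
```

>>> drive_tool(steps=[[1,[0,0,60],0.1],[1,[215,390,165],1.37],[1,[215,390,165],1.37],[1,[215,390,165],1.37],[1,[215,390,165],1.37],[1,[215,390,165],1.37],[1,[215,390,165],1.37],[1,[215,390,165],1.37],[1,[215,390,165],1.37],[1,[215,390,165],1.37],[1,[215,390,165],1.37],[1,[215,390,165],1.37]])

```text
clock: 1.15
ee_pos: [0.4183, -0.2017, 0.3526]
tool_rot: [0.0, 0.656, 0.755, -0.0]
ft_force: [1.3, -0.6, 0.3]
width: 0.0878
gripper_force: 0.0
```

>>> drive_tool(steps=[[0.6,[40,450,0],1.36],[0.6,[40,450,0],1.36],[0.6,[40,450,0],1.36],[0.6,[40,450,0],1.36],[0.6,[40,450,0],1.36],[0.6,[40,450,0],1.36],[0.6,[40,450,0],1.36],[0.6,[40,450,0],1.36],[0.6,[40,450,0],1.36],[0.6,[40,450,0],1.36],[0.6,[40,450,0],1.36],[0.6,[40,450,0],1.36]])

```text
clock: 2.15
ee_pos: [0.4579, 0.2515, 0.3514]
tool_rot: [-0.0, 0.034, 0.999, 0.001]
ft_force: [-0.5, 0.5, -0.2]
width: 0.0527
gripper_force: 0.0
```

Run:
```python
from h import *
im,c=snap("wrist","w1.png"); o=observe(); print(o["ee_pos"],o["tool_rot"],o["joints"],o["width"])
for X in((.479,.2505,.113),(.579,.246,.04)): print(proj(c,X))
```

```text
[0.45765576 0.24898037 0.35128733] [-4.84773957e-04  3.64423899e-02  9.99335631e-01 -1.16521032e-04] [ 4.75229150e-01  1.11925859e-01  1.66770465e+00  2.77511291e-04
  1.36292163e+00 -1.02272365e+00] 0.05312370975806394
[320.57560298 213.48267067]
[321.88661166 263.93695845]
```

View pics/w1.png

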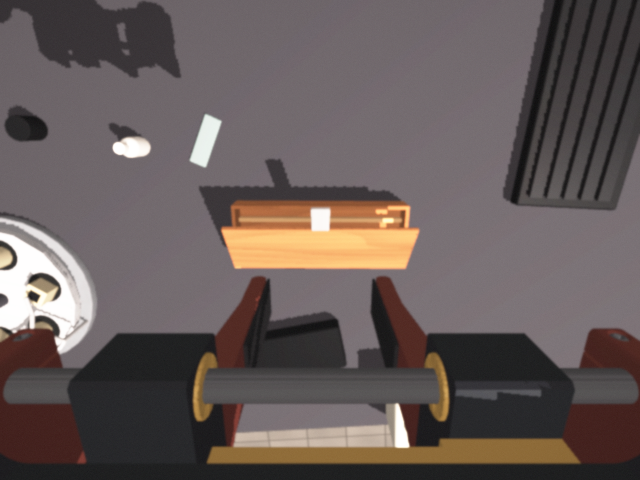

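Wrist view: tab at (320,220), hinge edge from (236,268) to (408,268), near wall from (232,203) to (410,205). The carousel is at lower left.

Run:
```python
from h import *
c=cam("wrist")
for p,z in(((236,268),.04),((408,268),.04),((232,203),.04),((410,205),.04),((320,220),.113),((320,208),.12),((320,231),.098)): print(p,ray(c,p,z).round(4))
```

```text
(236, 268) [0.5755 0.1047 0.04  ]
(408, 268) [0.5953 0.3791 0.04  ]
(232, 203) [0.4703 0.1141 0.04  ]
(410, 205) [0.4927 0.3817 0.04  ]
(320, 220) [0.4872 0.246  0.113 ]
(320, 208) [0.4697 0.2473 0.12  ]
(320, 231) [0.5066 0.2446 0.098 ]
```

>>> drive_tool(steps=[[0.5,[22,0,-160],0],[0.5,[22,0,-160],0],[0.5,[22,0,-160],0],[0.5,[22,0,-160],0],[0.5,[22,0,-257],0],[0.5,[22,0,-257],0],[0.5,[22,0,-257],0],[0.5,[22,0,-257],0],[0,[22,0,-257],0],[0,[22,0,-257],0],[0,[22,0,-257],0],[0,[22,0,-257],0]])

```text
clock: 3.2
ee_pos: [0.4813, 0.2467, 0.0968]
tool_rot: [0.001, 0.039, 0.999, 0.001]
ft_force: [-0.6, -0.3, -0.5]
width: 0.0206
gripper_force: 0.0
```

>>> drive_tool(steps=[[0,[0,0,0],0],[0,[0,0,0],0],[0,[0,0,0],0]])

```text
clock: 3.45
ee_pos: [0.4803, 0.2465, 0.0955]
tool_rot: [0.0, 0.039, 0.999, 0.0]
ft_force: [-0.1, 0.1, 0.4]
width: 0.0017
gripper_force: 0.0
```

Run:
```python
from h import *
im,c=snap("wrist","w2.png"); o=observe(); print(o["ee_pos"],o["width"],o["gripper_force"])
```

```text
[0.48017761 0.24647579 0.09534395] 0.0005103864767920174 0.0
```

View pics/w2.png

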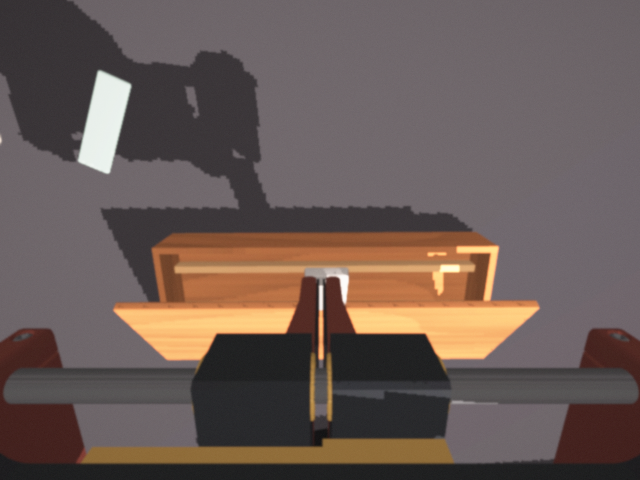

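Wrist view: fingers shut in front of the tab, which is at (305–348, 268–305). The lid's free edge runs from (116,306) to (538,304). I work out depth from the known widths.

Run:
```python
from h import *
c=cam("wrist");K,R,t=c
def dep(p,d): return (R.T@(np.linalg.inv(K)@np.array([*p,1.])*d-t)).round(4)
f=K[0,0]
print("edge",dep((327,305),f*.27/422),"tip",dep((327,269),f*.024/43),"wall",dep((327,246),f*.27/340))
o=observe();print(proj(c,o["ee_pos"]),proj(c,np.array(o["ee_pos"])+[0,0,.0187]))
cv2.imwrite("pics/w2c.png",cv2.resize(cv2.imread("pics/w2.png")[225:345,250:410],(800,600),interpolation=cv2.INTER_CUBIC))
```

```text
edge [0.504  0.2488 0.0963] tip [0.4712 0.2508 0.1153] wall [0.4854 0.2512 0.0348]
[320.57915686 270.34880152] [320.5881928  283.26804777]
```

View pics/w2c.png

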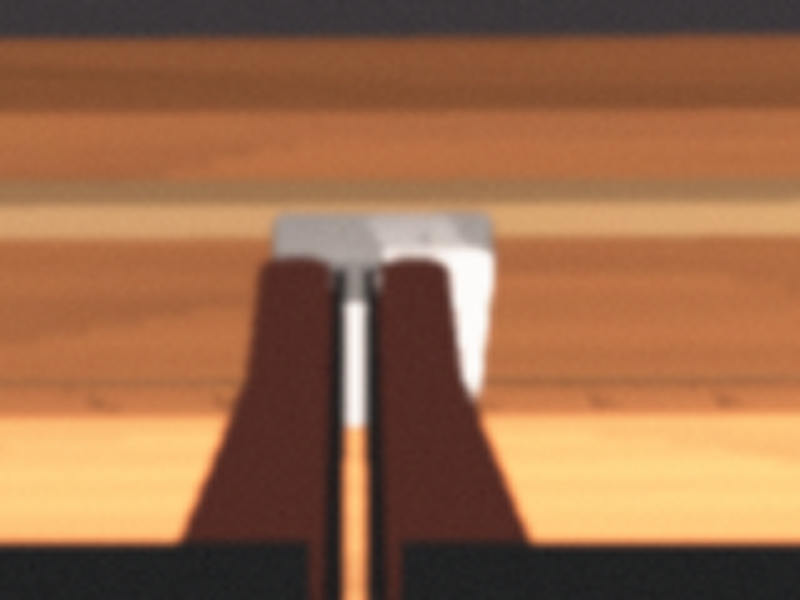

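Run:
```python
from h import *
im,c=snap("side"); o=observe()
print(proj(c,o["ee_pos"]),proj(c,(.4712,.2508,.1153)),proj(c,(.504,.2488,.0963)))
im2,c2=snap("scene"); print(proj(c2,o["ee_pos"]))
A=cv2.resize(im[290:470,250:400],(500,600),interpolation=cv2.INTER_CUBIC); B=cv2.resize(im2[150:270,450:510],(300,600),interpolation=cv2.INTER_CUBIC)
cv2.imwrite("pics/s2.png",np.hstack([A,B])[...,::-1])
```

```text
[347.18747294 379.85444655] [353.78500033 372.21563671] [329.80412029 378.79270689]
[485.38836775 201.25885992]
```

View pics/s2.png

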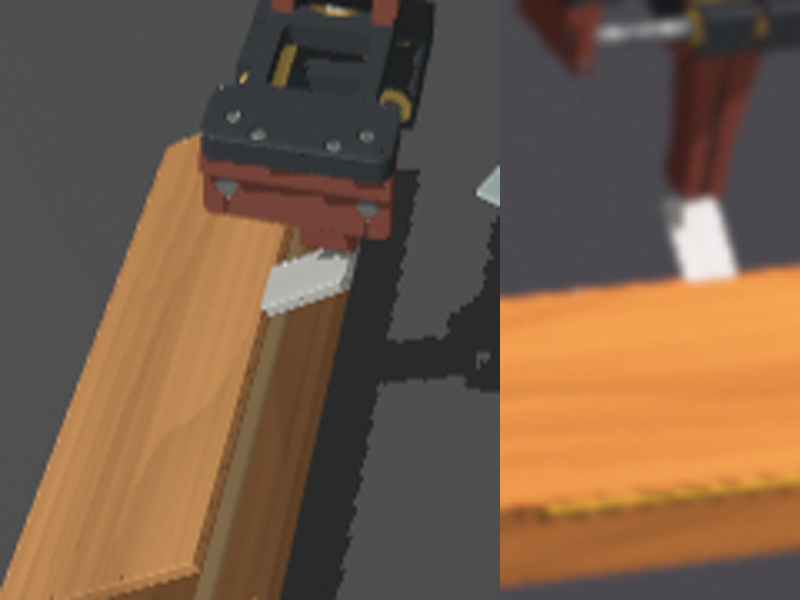

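Run:
```python
from h import *
s=cam("scene"); d=cam("side");w=cam("wrist")
def tri(p,q,a=s,b=d):
    P=cv2.triangulatePoints(a[0]@np.c_[a[1],a[2]],b[0]@np.c_[b[1],b[2]],np.array(p,float)[:,None],np.array(q,float)[:,None]);return (P[:3]/P[3]).ravel().round(4)
print(tri((489,190),(349,365)), tri((489,190),(320.5,277),s,w))
print("tip",tri((487.5,190),(326,268),s,w))
print(observe()["joints"],observe()["clock"])
```

```text
[0.4794 0.2494 0.1247] [0.4756 0.2514 0.1211]
tip [0.4703 0.2522 0.1181]
[ 4.52166975e-01  4.29479211e-01  1.88369717e+00  1.36431667e-05
  8.28268174e-01 -1.04087750e+00] 3.6
```

>>> drive_tool(steps=[[0.5,[0,3,0],0],[0.5,[0,3,0],0],[0.5,[0,3,0],0],[0.5,[0,3,0],0],[0.5,[0,3,-12],0],[0.5,[0,3,-22],0],[0.5,[0,3,-22],0],[0,[0,3,-22],0],[0,[0,3,-22],0],[0,[0,3,-22],0],[0,[0,3,-22],0],[0,[0,3,-22],0]])

```text
clock: 4.6
ee_pos: [0.4803, 0.2496, 0.0732]
tool_rot: [0.0, 0.039, 0.999, 0.0]
ft_force: [0.9, 1.9, -2.7]
width: 0.0233
gripper_force: 30.0
```

>>> drive_tool(steps=[[0,[0,0,0],0],[0,[0,0,0],0],[0,[0,0,0],0]])

```text
clock: 4.85
ee_pos: [0.4803, 0.2496, 0.0732]
tool_rot: [0.0, 0.039, 0.999, 0.0]
ft_force: [0.3, 0.9, -1.5]
width: 0.0238
gripper_force: 30.0
```

>>> drive_tool(steps=[[0,[9,-1,10],0],[0,[18,-1,19],0],[0,[28,-2,27],0],[0,[38,-3,34],0],[0,[49,-4,39],0],[0,[61,-5,44],0],[0,[61,-5,44],0]])

```text
clock: 5.43
ee_pos: [0.5436, 0.245, 0.1184]
tool_rot: [0.001, 0.039, 0.999, 0.001]
ft_force: [-0.8, 3.6, 4.6]
width: 0.0235
gripper_force: 30.0
```

>>> drive_tool(steps=[[0,[12,-1,3],0],[0,[24,-2,5],0],[0,[36,-3,6],0],[0,[49,-4,6],0],[0,[61,-5,4],0],[0,[73,-5,1],0],[0,[73,-5,1],0]])

```text
clock: 6.02
ee_pos: [0.6188, 0.2395, 0.1207]
tool_rot: [0.004, 0.039, 0.999, 0.001]
ft_force: [3.5, -1.8, 10.0]
width: 0.0203
gripper_force: 33.6
```

Run:
```python
from h import *
im,c=snap("side"); o=observe()
print(o["ee_pos"],proj(c,o["ee_pos"]))
im2,c2=snap("scene"); print(proj(c2,o["ee_pos"]))
A=cv2.resize(im[270:480,180:390],(500,500)); B=cv2.resize(im2[130:280,420:570],(300,300))
B=np.vstack([B,np.zeros((200,300,3),np.uint8)])
cv2.imwrite("pics/s3.png",np.hstack([A,B])[...,::-1])
```

```text
[0.61837637 0.23927293 0.12080739] [249.44089002 352.82355909]
[517.22356816 224.4154462 ]
```

View pics/s3.png

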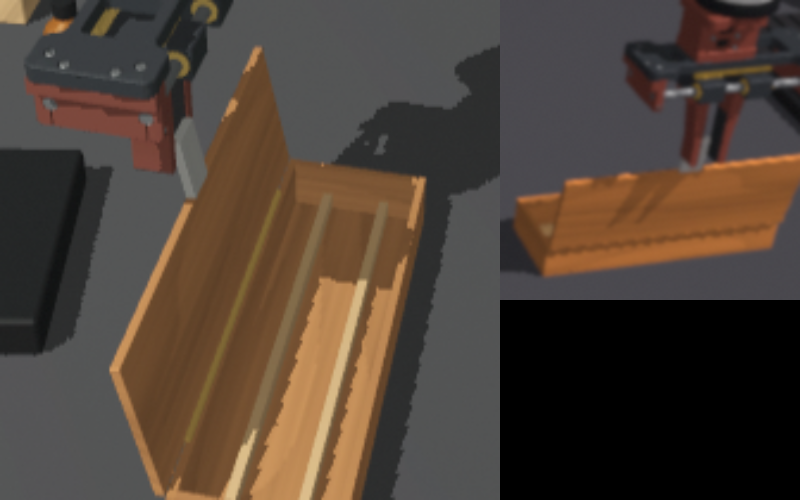

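Side and scene views: the lid stands past upright (its side edge runs from crop (260,48) down to (290,165)), the slot is empty between two ribs, and the fingertips are at crop (150,170), above the reported TCP. I release, move up and check the angle.

>>> drive_tool(steps=[[0.6,[0,0,0],0],[0.6,[0,0,0],0],[0.6,[0,0,0],0],[0.6,[0,0,40],0],[0.6,[0,0,80],0],[0.6,[0,0,120],0],[0.6,[0,0,150],0],[0.6,[-60,-40,170],0],[0.6,[-60,-80,170],0],[0.6,[-60,-120,170],0],[0.6,[-60,-160,170],0],[0.6,[-60,-160,170],0]])

```text
clock: 7.12
ee_pos: [0.5524, 0.0757, 0.2881]
tool_rot: [-0.0, 0.039, 0.999, -0.001]
ft_force: [0.5, -0.3, 0.5]
width: 0.0529
gripper_force: 0.0
```

Run:
```python
from h import *
s=cam("scene"); d=cam("side")
def tri(p,q,a=s,b=d):
    P=cv2.triangulatePoints(a[0]@np.c_[a[1],a[2]],b[0]@np.c_[b[1],b[2]],np.array(p,float)[:,None],np.array(q,float)[:,None]);return (P[:3]/P[3]).ravel().round(4)
print("lid top -y",tri((453.5,221),(289,290.5)))
# slot ends in side view (floor z .005 / rib tops z .017)
g=lambda u,v:(180+u*.42,270+v*.42)
print("rib tops far end", ray(d,g(327,197),.017),ray(d,g(382,204),.017))
print("rib near", ray(d,g(235,490),.017),ray(d,g(305,490),.017))
print("case -y corners z.04", ray(d,g(290,163),.04),ray(d,g(424,180),.04))
im,c=snap("wrist","w4.png"); o=observe(); print(o["ee_pos"],o["joints"])
```

```text
lid top -y [0.5883 0.1089 0.1339]
rib tops far end [0.54111036 0.11708876 0.017     ] [0.50220799 0.11871882 0.017     ]
rib near [0.55746058 0.35104532 0.017     ] [0.51938591 0.34591836 0.017     ]
case -y corners z.04 [0.56794464 0.1113678  0.04      ] [0.47399998 0.11567005 0.04      ]
[0.55268962 0.07438302 0.28800944] [ 0.11372112  0.22162438  1.67670208 -0.0021907   1.24445086 -1.37586865]
```

View pics/w4.png

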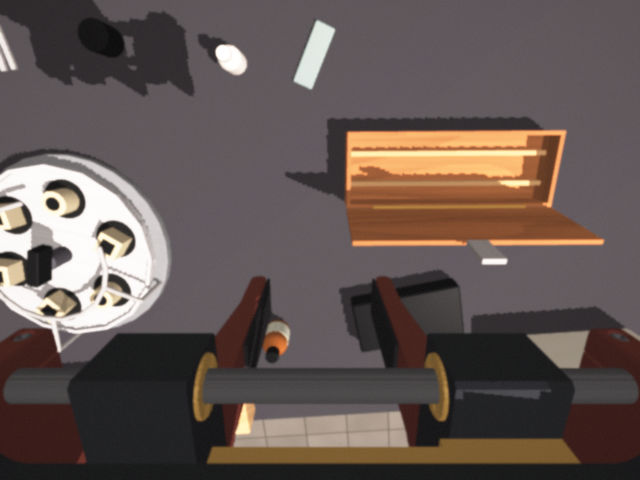

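Wrist view: the open case is at upper right with a clear slot between ribs at rows 153 and 183. The carousel is cut off at left. The lid is at about 1.75 rad, past upright. Next I move above the carousel.

>>> drive_tool(steps=[[0.6,[81,-371,42],-0.37],[0.6,[81,-371,42],-0.37],[0.6,[81,-371,42],-0.37],[0.6,[81,-371,42],-0.37],[0.6,[81,-371,42],-0.37],[0.6,[81,-371,42],-0.37],[0.6,[81,-371,42],-0.37],[0.6,[81,-371,42],-0.37],[0.6,[81,-371,42],-0.37],[0.6,[81,-371,42],-0.37],[0.6,[81,-371,42],-0.37],[0.6,[81,-371,42],-0.37]])

```text
clock: 8.17
ee_pos: [0.6346, -0.2908, 0.3288]
tool_rot: [-0.001, 0.222, 0.975, 0.001]
ft_force: [-0.2, -0.2, 0.3]
width: 0.0524
gripper_force: 0.0
```

Run:
```python
from h import *
im,c=snap("wrist","w5.png"); o=observe(); print(o["ee_pos"],o["tool_rot"])
cv2.imwrite("pics/w5c.png",cv2.resize(im[40:280,160:480],(800,600),interpolation=cv2.INTER_CUBIC)[...,::-1])
```

```text
[ 0.63467592 -0.29001174  0.32913267] [-8.94382569e-04  2.21730808e-01  9.75107394e-01  4.67107515e-04]
```

View pics/w5c.png

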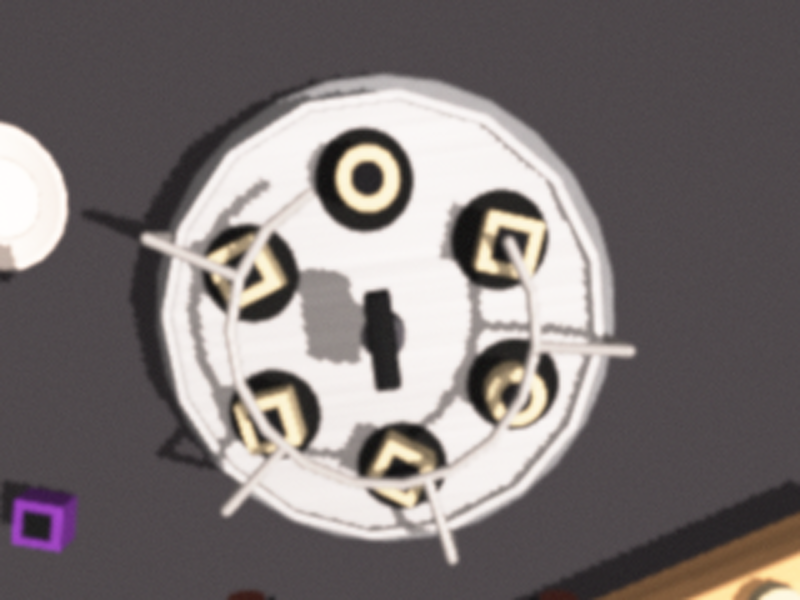

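Crop: bays at (364,180) round and in the gap, (500,240) square, (513,383) round, (402,465) square, (275,415) square, (250,272) square. The knob bar runs from (377,292) to (390,390). The hoop ends at (315,190) and (510,240).

Run:
```python
from h import *
from scipy.optimize import least_squares
c=cam("wrist"); g=lambda p:(160+p[0]/2.5,40+p[1]/2.5)
B=np.array([ray(c,g(p),.036)[:2] for p in((364,180),(500,240),(513,383),(402,465),(275,415),(250,272))])
r=least_squares(lambda x:np.hypot(*(B-x[:2]).T)-.08,[.6,-.28]); a=r.x[:2]
print("axis",a,r.fun.round(4)); print("bay ang",np.degrees(np.arctan2(*(B-a).T[::-1])).round(1))
P=np.array([ray(c,g(p),.074)[:2] for p in((145,238),(633,350),(453,560),(227,512))]);print("posts",np.hypot(*(P-a).T).round(3),np.degrees(np.arctan2(*(P-a).T[::-1])).round(1))
E=np.array([ray(c,g(p),.074)[:2] for p in((315,190),(510,240))]);print("ends",np.hypot(*(E-a).T).round(3),np.degrees(np.arctan2(*(E-a).T[::-1])).round(1))
k=np.array([ray(c,g(p),.092)[:2] for p in((377,292),(390,390))]);print("knob",k.mean(0),np.degrees(np.arctan2(*(k[1]-k[0])[::-1])),np.hypot(*(k[1]-k[0])))
q=observe()["tool_rot"];print("phi",2*np.degrees(np.arctan2(q[2],q[1])))
```

```text
axis [ 0.60638666 -0.28768472] [0.0001 0.0004 0.0003 0.0001 0.0004 0.0004]
bay ang [ 161.6  101.6   42.1  -18.1  -77.8 -138.7]
posts [0.13  0.132 0.131 0.13 ] [-138.3   61.7   -8.1  -67.8]
ends [0.08  0.082] [178.7 101.6]
knob [ 0.60650897 -0.28655972] -18.32070621675381 0.04933779352139807
phi 154.3785626593413
```

>>> drive_tool(steps=[[0.5,[-28,3,0],0.127],[0.5,[-28,3,-180],0.127],[0.5,[-28,3,-180],0.127],[0.5,[-28,3,-180],0.127],[0.5,[-28,3,-180],0.127],[0.5,[-28,3,-180],0.127],[0.5,[-28,3,-230],0.127],[0.5,[-28,3,-255],0.127],[0.5,[-28,3,-278],0.127],[0.5,[-28,3,-278],0.127],[0,[-28,3,-278],0.127],[0,[-28,3,-278],0.127]])

```text
clock: 9.22
ee_pos: [0.6087, -0.2886, 0.0544]
tool_rot: [0.001, 0.159, 0.987, -0.0]
ft_force: [0.1, 0.1, 0.9]
width: 0.0338
gripper_force: 0.0
```

>>> drive_tool(steps=[[0,[0,0,0],0],[0,[0,0,0],0],[0,[0,0,0],0],[0,[0,0,0],0],[0,[0,0,0],0]])

```text
clock: 9.63
ee_pos: [0.608, -0.289, 0.0538]
tool_rot: [0.001, 0.16, 0.987, -0.0]
ft_force: [-0.7, 1.4, 7.0]
width: 0.0135
gripper_force: 30.0
```

>>> drive_tool(steps=[[0,[0,0,0],0.12],[0,[0,0,0],0.24],[0,[0,0,0],0.36],[0,[0,0,0],0.48],[0,[0,0,0],0.6],[0,[0,0,0],0.7],[0,[0,0,0],0.7],[0,[0,0,0],0.7],[0.5,[0,0,0],0.7],[0.5,[0,0,0],0.7],[0.5,[0,0,0],0.7],[0.5,[0,0,0],0.7]])

```text
clock: 10.63
ee_pos: [0.6069, -0.2888, 0.0519]
tool_rot: [-0.0, -0.188, 0.982, -0.0]
ft_force: [-0.2, 0.7, -0.1]
width: 0.0367
gripper_force: 0.0
```

>>> drive_tool(steps=[[0.5,[0,0,35],0],[0.5,[0,0,70],0],[0.6,[8,10,80],-0.9],[0.6,[8,10,80],-0.9],[0.6,[8,10,80],-0.9],[0.6,[8,10,80],-0.9],[0.6,[8,10,80],-0.9],[0.6,[8,10,80],-0.9],[0.6,[8,10,80],-0.9],[0.6,[8,10,80],-0.9],[0.6,[8,10,80],-0.9],[0.6,[8,10,80],-0.9]])

```text
clock: 11.63
ee_pos: [0.6149, -0.2787, 0.1318]
tool_rot: [-0.0, 0.256, 0.967, 0.0]
ft_force: [0.0, 0.0, 0.4]
width: 0.0529
gripper_force: 0.0
```

```bash
cat >> h.py <<'E'
AX=np.array([.6064,-.2875]); GATE=np.array([.5436,-.2377])
def phi():
    q=observe()["tool_rot"]; return np.degrees(2*np.arctan2(q[2],q[1]))%360
def pale(im):
    h=cv2.cvtColor(im,cv2.COLOR_RGB2HSV); m=cv2.inRange(h,(12,45,90),(35,200,255))
    return cv2.morphologyEx(m,cv2.MORPH_CLOSE,np.ones((3,3)))
def blocks(im,c,z=.062,amin=150):
    out=[]
    for k in cv2.findContours(pale(im),cv2.RETR_EXTERNAL,cv2.CHAIN_APPROX_NONE)[0]:
        if cv2.contourArea(k)<amin: continue
        W=np.array([ray(c,p,z)[:2] for p in k[:,0]],np.float32)*1000
        (x,y),(w,h),a=cv2.minAreaRect(W)
        fill=len(W) and cv2.contourArea(cv2.convexHull(W))/(w*h)
        out.append(dict(px=k[:,0].mean(0).round(),xy=(round(x,1),round(y,1)),wh=(round(w,1),round(h,1)),ang=round(a%90,1),fill=round(float(fill),2)))
    return out
def show(n="wrist",f=None,**k):
    im,c=snap(n,f); o=observe(); print("tcp",(np.array(o["ee_pos"])*1000).round(1),"phi",round(phi(),1),"t",round(o["clock"],1))
    for b in blocks(im,c,**k): print(b)
    return im,c
E
python3 - <<'E'
from h import *
im,c=show(f="w6.png"); print("gate px",proj(c,(*GATE,.062)))
cv2.imwrite("pics/w6c.png",np.hstack([im[:300,170:490],cv2.cvtColor(pale(im)[:300,170:490],cv2.COLOR_GRAY2RGB)])[...,::-1])
E
```

```text
tcp [ 615.  -278.7  131.9] phi 150.3 t 11.7
{'px': array([391., 448.]), 'xy': (830.6, -316.5), 'wh': (379.4, 74.0), 'ang': 60.4, 'fill': 0.66}
{'px': array([440., 387.]), 'xy': (801.0, -256.4), 'wh': (17.4, 77.6), 'ang': 71.3, 'fill': 0.83}
{'px': array([201., 387.]), 'xy': (690.4, -450.2), 'wh': (16.8, 78.6), 'ang': 48.9, 'fill': 0.84}
{'px': array([580., 330.]), 'xy': (809.0, -124.1), 'wh': (69.4, 91.3), 'ang': 3.9, 'fill': 0.76}
{'px': array([296., 308.]), 'xy': (663.1, -330.3), 'wh': (34.6, 33.5), 'ang': 31.2, 'fill': 0.78}
{'px': array([369., 278.]), 'xy': (672.2, -258.7), 'wh': (31.8, 37.1), 'ang': 77.1, 'fill': 0.72}
{'px': array([226., 257.]), 'xy': (591.5, -362.2), 'wh': (30.4, 39.7), 'ang': 41.0, 'fill': 0.67}
{'px': array([388., 202.]), 'xy': (616.4, -218.8), 'wh': (14.5, 35.2), 'ang': 82.0, 'fill': 0.77}
{'px': array([237., 173.]), 'xy': (539.7, -310.4), 'wh': (14.6, 35.4), 'ang': 13.5, 'fill': 0.79}
{'px': array([218., 159.]), 'xy': (521.3, -316.3), 'wh': (13.4, 34.1), 'ang': 16.6, 'fill': 0.71}
{'px': array([325., 130.]), 'xy': (544.7, -235.6), 'wh': (31.4, 31.4), 'ang': 1.8, 'fill': 0.98}
gate px [321.45185199 130.98104362]
```

View pics/w6c.png

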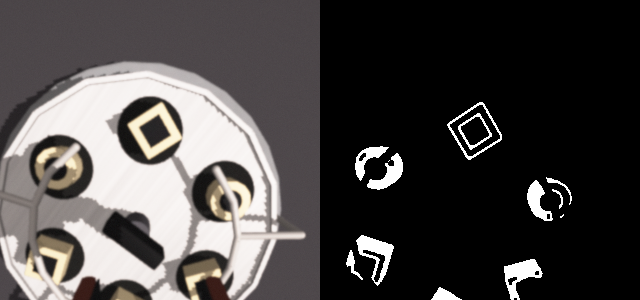

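Left half: the block stands in the gap at (155,130). The mask outlines it cleanly at world (544.7,−235.6) mm, turned 1.8°.

>>> drive_tool(steps=[[0.6,[-70,43,0],0.55],[0.6,[-70,43,0],0.55],[0.6,[-70,43,0],0.55],[0.6,[-70,43,0],0.55],[0.6,[-70,43,-20],0.55],[0.6,[-70,43,-50],0.55],[0.6,[-70,43,-80],0.55],[0.6,[-70,43,-100],0.55],[0.6,[-70,43,-112],0.55],[0.6,[-70,43,-112],0.55],[0.2,[-70,43,-112],0.55],[0,[-70,43,-112],0.55]])

```text
clock: 12.68
ee_pos: [0.546, -0.2362, 0.0212]
tool_rot: [0.001, -0.015, 1.0, -0.0]
ft_force: [0.2, 0.6, -0.1]
width: 0.0425
gripper_force: 0.0
```

>>> drive_tool(steps=[[0,[0,0,0],0],[0,[0,0,0],0],[0,[0,0,0],0],[0,[0,0,0],0],[0,[0,0,0],0]])

```text
clock: 13.1
ee_pos: [0.546, -0.2361, 0.0214]
tool_rot: [0.001, -0.015, 1.0, -0.001]
ft_force: [-0.3, 0.3, 6.4]
width: 0.0296
gripper_force: 30.0
```

>>> drive_tool(steps=[[0,[0,0,30],0],[0,[0,0,70],0],[0,[0,0,110],0],[0,[0,0,130],0],[0,[0,40,130],0],[0,[0,80,130],0],[0,[0,120,130],0],[0,[0,160,130],0],[0,[0,200,130],0],[0,[0,240,130],0],[0,[0,280,130],-0.1],[0,[0,300,130],-0.1]])

```text
clock: 14.1
ee_pos: [0.5446, 0.068, 0.1504]
tool_rot: [0.0, 0.037, 0.999, 0.0]
ft_force: [0.5, -0.7, -0.8]
width: 0.0293
gripper_force: 30.0
```

>>> drive_tool(steps=[[0,[-3,40,0],0],[0,[-7,80,0],0],[0,[-7,120,0],0],[0,[-7,160,0],0],[0,[-7,200,0],0],[0,[-7,240,0],0],[0,[-7,265,0],0],[0,[-7,274,0],0],[0,[-7,274,0],0],[0,[-7,274,0],0]])

```text
clock: 14.93
ee_pos: [0.5376, 0.3377, 0.1497]
tool_rot: [-0.0, 0.035, 0.999, -0.0]
ft_force: [0.5, -0.1, 0.0]
width: 0.0295
gripper_force: 30.0
```

Run:
```python
from h import *
im,c=snap("wrist","w7.png"); o=observe(); print(o["ee_pos"]*1000,phi(),o["width"],o["gripper_force"])
im2,c2=snap("side")
A=im[60:480,120:540]; B=cv2.resize(im2[190:480,200:460],(377,420))
cv2.imwrite("pics/w7c.png",np.hstack([A,B])[...,::-1]); print(proj(c2,o["ee_pos"]))
```

```text
[537.76221131 336.92620125 149.80868021] 175.92564364019177 0.02958063991608759 29.999799728393555
[292.96439375 397.78859725]
```

View pics/w7c.png

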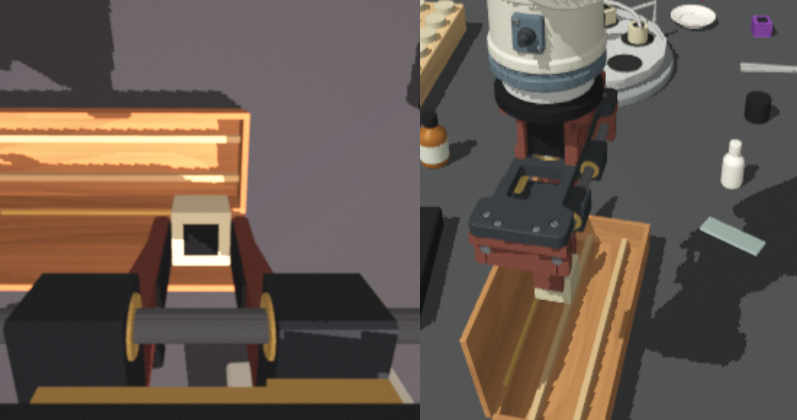

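Wrist view: the block is held level at crop (202,230), with the ribs at crop rows 139 and 180. Side view: the block hangs from the fingers above the slot.

Run:
```python
from h import *
im,c=snap("wrist"); 
g=cv2.cvtColor(im,cv2.COLOR_RGB2HSV).astype(int)
for u in (170,220,260):
    col=im[150:280,u].astype(int); print(u,[tuple(x) for x in np.c_[np.arange(150,280),col[:,0],col[:,2]][38:100:1]][:0])
    b=col[:,2]; pk=[150+i for i in range(2,128) if b[i]==b[max(0,i-6):i+7].max() and b[i]>b.min()+60]; print(pk,[ (ray(c,(u,r),.017)*1000).round(1)[:2] for r in pk])
print("block top ctr/corners (z=ee+.0406)",[(ray(c,p,.1498+.0406)*1000).round(1)[:2] for p in((293,325),(351,325),(293,300))])
```

```text
170 []
[176, 198, 212, 213] [array([486.8, 195.9]), array([507.8, 191.6]), array([521.6, 188.8]), array([522.6, 188.6])]
220 []
[186, 199, 221, 222, 237, 238, 239] [array([499.6, 242.1]), array([512.2, 240. ]), array([534.2, 236.5]), array([535.2, 236.3]), array([550.7, 233.9]), array([551.8, 233.7]), array([552.8, 233.5])]
260 []
[186, 199, 213, 237] [array([502.4, 280.5]), array([515. , 278.9]), array([528.9, 277.2]), array([553.6, 274.1])]
block top ctr/corners (z=ee+.0406) [array([550.5, 321.4]), array([552.6, 351.5]), array([536. , 322.7])]
```

>>> drive_tool(steps=[[0,[2,0,-35],0],[0,[2,0,-70],0],[0,[2,0,-105],0],[0,[2,0,-130],0],[0,[2,0,-140],0],[0,[2,0,-145],0],[0,[2,0,-150],0],[0,[2,0,-154],0],[0,[2,0,-157],0],[0,[2,0,-157],0]])

```text
clock: 15.92
ee_pos: [0.5405, 0.3386, -0.0063]
tool_rot: [0.001, 0.035, 0.999, 0.0]
ft_force: [-0.5, -0.2, -0.2]
width: 0.0296
gripper_force: 30.0
```

>>> drive_tool(steps=[[0,[0,0,-2],0],[0,[0,0,-3],0],[0,[0,0,-3],0],[0.5,[0,0,-3],0],[0.5,[0,0,-3],0],[0.5,[0,0,-3],0],[0.5,[0,0,-3],0],[0.5,[0,0,30],0],[0.5,[0,0,70],0],[0.5,[0,0,110],0],[0.5,[0,-20,150],0],[0.5,[0,-20,150],0]])

```text
clock: 16.92
ee_pos: [0.5437, 0.3189, 0.1503]
tool_rot: [0.005, 0.035, 0.999, 0.002]
ft_force: [1.9, 0.8, 0.3]
width: 0.0442
gripper_force: 0.0
```

Run:
```python
from h import *
im,c=show(f="w8.png",z=.031); show("scene",z=.062,amin=40)
```

```text
tcp [542.7 318.7 147.9] phi 175.9 t 17.0
{'px': array([372., 453.]), 'xy': (837.6, 363.3), 'wh': (458.8, 40.2), 'ang': 85.6, 'fill': 0.83}
{'px': array([420., 386.]), 'xy': (747.6, 416.6), 'wh': (95.4, 20.6), 'ang': 6.1, 'fill': 0.84}
{'px': array([221., 387.]), 'xy': (730.9, 195.1), 'wh': (20.6, 95.0), 'ang': 76.0, 'fill': 0.84}
{'px': array([321., 337.]), 'xy': (671.5, 310.5), 'wh': (99.8, 9.9), 'ang': 85.8, 'fill': 0.84}
{'px': array([ 90., 338.]), 'xy': (653.1, 68.2), 'wh': (80.1, 13.6), 'ang': 85.8, 'fill': 0.76}
{'px': array([243., 264.]), 'xy': (582.7, 238.9), 'wh': (213.8, 12.8), 'ang': 86.6, 'fill': 0.94}
{'px': array([246., 208.]), 'xy': (533.3, 243.4), 'wh': (278.6, 100.5), 'ang': 85.5, 'fill': 0.88}
tcp [541.2 318.5 145.2] phi 175.9 t 17.0
{'px': array([335., 402.]), 'xy': (905.5, -223.9), 'wh': (298.7, 136.7), 'ang': 89.9, 'fill': 0.98}
{'px': array([430., 328.]), 'xy': (795.3, -24.2), 'wh': (36.3, 38.7), 'ang': 56.3, 'fill': 0.84}
{'px': array([243., 318.]), 'xy': (688.1, -339.6), 'wh': (39.5, 57.0), 'ang': 81.7, 'fill': 0.77}
{'px': array([287., 315.]), 'xy': (693.2, -
[... 242 characters left out ...]
: 0.86}
{'px': array([245., 272.]), 'xy': (551.7, -317.0), 'wh': (31.6, 59.2), 'ang': 89.8, 'fill': 0.82}
{'px': array([500., 236.]), 'xy': (573.5, 265.5), 'wh': (381.8, 167.7), 'ang': 85.4, 'fill': 0.79}
{'px': array([547., 132.]), 'xy': (126.7, 644.5), 'wh': (114.6, 24.7), 'ang': 87.1, 'fill': 0.7}
{'px': array([324., 125.]), 'xy': (-117.7, 43.6), 'wh': (167.7, 560.4), 'ang': 76.4, 'fill': 0.86}
{'px': array([631.,  96.]), 'xy': (-119.0, 1145.9), 'wh': (52.7, 872.1), 'ang': 46.1, 'fill': 0.61}
{'px': array([358.,  43.]), 'xy': (-898.6, 401.7), 'wh': (30.8, 550.1), 'ang': 75.0, 'fill': 0.73}
{'px': array([362.,   9.]), 'xy': (-1397.4, 579.2), 'wh': (101.7, 467.7), 'ang': 65.3, 'fill': 0.76}
```

>>> drive_tool(steps=[[0.5,[0,-40,10],0],[0.5,[0,-80,10],0],[0.5,[0,-120,10],0.1],[0.5,[0,-160,10],0.2],[0.5,[0,-200,10],0.3],[0.5,[0,-240,10],0.4],[0.5,[6,-280,10],0.452],[0.5,[12,-320,10],0.452],[0.5,[20,-360,10],0.452],[0.5,[30,-400,10],0.452],[0.5,[40,-440,10],0.452],[0.5,[50,-478,10],0.452]])

```text
clock: 18.02
ee_pos: [0.589, -0.1613, 0.1507]
tool_rot: [-0.001, -0.189, 0.982, 0.001]
ft_force: [0.9, -0.3, 0.3]
width: 0.0441
gripper_force: 0.0
```

Run:
```python
from h import *
o=observe(); print(o["ee_pos"]*1000,phi(),o["joints"][5])
im=cv2.imread("pics/w8.png")[...,::-1]
# w8 was taken at about tcp (542.7,318.7,147.9) phi 175.9: rebuild
p=camera_params("wrist");T=np.eye(4);a=np.radians(175.9/2);T[:3,:3]=Ro.from_quat([np.cos(a),np.sin(a),0,0]).as_matrix();T[:3,3]=[.5427,.3187,.1479]
W=np.linalg.inv(T@p["T_tool_cam"]);c=(np.array(p["mtx"]),W[:3,:3],W[:3,3])
pt=proj(c,(.539,.337,.031)).astype(int);print(pt)
h=cv2.cvtColor(im,cv2.COLOR_RGB2HSV); 
m=cv2.inRange(h,(0,0,0),(180,255,60)); x0,y0=pt-45; s=m[y0:y0+90,x0:x0+90]
n,l,st,ce=cv2.connectedComponentsWithStats(s)
for i in range(1,n):
    if st[i,4]>60: print(st[i],[(ray(c,q,.031)*1000).round(1)[:2] for q in (ce[i]+[x0,y0],)])
k=max(cv2.findContours(s,cv2.RETR_EXTERNAL,cv2.CHAIN_APPROX_NONE)[0],key=cv2.contourArea)
Wp=np.array([ray(c,q+[x0,y0],.031)[:2] for q in k[:,0]],np.float32)*1000; print(cv2.minAreaRect(Wp))
```

```text
[ 589.04332684 -161.32839248  150.70260423] 201.8251407774885 -2.2386268734414587
[339 216]
[ 40  37  14  13 179] [array([536.5, 338.1])]
((536.5244750976562, 338.1868591308594), (12.422090530395508, 11.580567359924316), 85.9447021484375)
```

The first block is in the slot with its flats square (85.9°, case 85.8°). Next is the knob.

>>> drive_tool(steps=[[0.5,[6,-41,0],0],[0.5,[12,-82,0],0],[0.5,[17,-126,0],0],[0.5,[17,-126,-20],0],[0.5,[17,-126,-50],0],[0.5,[17,-126,-80],0],[0.5,[17,-126,-98],0],[0.5,[17,-126,-98],0],[0,[17,-126,-98],0],[0,[17,-126,-98],0],[0,[17,-126,-98],0],[0,[17,-126,-98],0]])

```text
clock: 19.02
ee_pos: [0.6081, -0.286, 0.0565]
tool_rot: [0.001, -0.19, 0.982, -0.001]
ft_force: [0.4, -0.6, 0.3]
width: 0.0208
gripper_force: 0.0
```

>>> drive_tool(steps=[[0,[0,0,0],0],[0,[0,0,0],0],[0,[0,0,0],0],[0,[0,0,0],-0.12],[0,[0,0,0],-0.24],[0,[0,0,0],-0.36],[0,[0,0,0],-0.48],[0,[0,0,0],-0.6],[0,[0,0,0],-0.72],[0,[0,0,0],-0.84],[0,[0,0,0],-0.96],[0,[0,0,0],-1.0]])

```text
clock: 20.02
ee_pos: [0.609, -0.2865, 0.0577]
tool_rot: [0.002, 0.307, 0.952, -0.0]
ft_force: [0.3, 0.2, 7.2]
width: 0.0002
gripper_force: 3.7
```

>>> drive_tool(steps=[[0,[0,0,0],-0.12],[0,[0,0,0],-0.24],[0,[0,0,0],-0.36],[0,[0,0,0],-0.48],[0,[0,0,0],-0.6],[0,[0,0,0],-0.72],[0,[0,0,0],-0.84],[0,[0,0,0],-0.96],[0,[0,0,0],-1.05],[0,[0,0,0],-1.09],[0,[0,0,0],-1.09],[0,[0,0,0],-1.09]])

```text
clock: 21.02
ee_pos: [0.609, -0.2866, 0.0577]
tool_rot: [0.002, 0.754, 0.657, 0.001]
ft_force: [1.0, 0.1, 7.5]
width: 0.0005
gripper_force: 3.6
```

The fingers shut above the bar, so the real tips are about 34 mm above the reported TCP and I must go lower. I rise and check that the disc has not turned.

>>> drive_tool(steps=[[0.5,[0,0,30],0],[0.5,[0,0,70],0.12],[0.5,[6,8,80],1.19],[0.5,[6,8,80],1.19],[0.5,[6,8,80],1.19],[0.5,[6,8,80],1.19],[0.5,[6,8,80],1.19],[0.5,[6,8,80],1.19],[0.5,[6,8,80],1.19],[0.5,[6,8,80],1.19],[0.5,[6,8,80],1.19],[0.5,[6,8,80],1.19]])

```text
clock: 22.02
ee_pos: [0.6133, -0.2777, 0.1359]
tool_rot: [0.001, 0.255, 0.967, -0.0]
ft_force: [-0.8, 0.7, -0.7]
width: 0.0438
gripper_force: 0.0
```

```bash
cat >> h.py <<'E'
def dark(im,c,xy,z,r,vmax=50,amin=40):
    m=cv2.inRange(cv2.cvtColor(im,cv2.COLOR_RGB2HSV),(0,0,0),(180,255,vmax))
    out=[]
    for k in cv2.findContours(m,cv2.RETR_LIST,cv2.CHAIN_APPROX_NONE)[0]:
        if cv2.contourArea(k)<amin: continue
        W=np.array([ray(c,p,z)[:2] for p in k[:,0]],np.float32)*1000
        R=cv2.minAreaRect(W)
        if np.hypot(R[0][0]-xy[0]*1000,R[0][1]-xy[1]*1000)<r*1000: out.append((np.round(R[0],1),np.round(R[1],1),round(R[2],1)))
    return out
E
python3 - <<'E'
from h import *
im,c=snap("wrist","w9.png"); o=observe();print(o["ee_pos"]*1000,phi())
print("knob",dark(im,c,AX,.092,.04)); print("bays",dark(im,c,AX,.036,.12))
for b in blocks(im,c):
    if np.hypot(b["xy"][0]-AX[0]*1000,b["xy"][1]-AX[1]*1000)<130: print(b)
E
```

```text
[ 613.2679882  -277.72325495  135.80855955] 150.18658072795694
knob [(array([ 601.8, -281.6]), array([49.2, 26.4]), 21.5)]
bays [(array([ 679.3, -348. ]), array([17.2, 11.7]), 30.7), (array([ 705.9, -330.4]), array([196.5, 105.8]), 60.5), (array([ 598.4, -375.5]), array([ 9.2, 17.7]), 71.5), (array([ 671.1, -262.7]), array([31.5, 50. ]), 11.6), (array([ 593.5, -357.2]), array([29.5, 50.8]), 83.4), (array([ 616.1, -292.1]), array([60.6, 32.5]), 21.5), (array([ 628.3, -212.5]), array([ 6.2, 12. ]), 64.3), (array([ 613.9, -224.3]), array([20., 47.]), 69.2), (array([ 612. , -191.6]), array([37. , 12.2]), 28.0), (array([ 535.1, -320.5]), array([ 5.6, 15. ]), 9.4), (array([ 522.5, -322.7]), array([ 3.4, 12.4]), 12.6), (array([ 530.5, -317. ]), array([50.8, 50.2]), 14.7), (array([ 544.1, -237.4]), array([49.9, 49.9]), 60.5)]
{'px': array([295., 306.]), 'xy': (659.1, -327.9), 'wh': (31.6, 32.9), 'ang': 48.2, 'fill': 0.8}
{'px': array([367., 279.]), 'xy': (673.2, -260.3), 'wh': (31.8, 38.3), 'ang': 76.6, 'fill': 0.71}
{'px': array([226., 255.]), 'xy': (589.4, -361.6), 'wh': (30.2, 39.1), 'ang': 39.5, 'fill': 0.68}
{'px': array([388., 205.]), 'xy': (618.0, -219.1), 'wh': (14.4, 35.3), 'ang': 81.2, 'fill': 0.78}
{'px': array([240., 173.]), 'xy': (539.1, -308.6), 'wh': (14.3, 35.8), 'ang': 13.6, 'fill': 0.78}
{'px': array([221., 159.]), 'xy': (520.7, -314.1), 'wh': (13.0, 34.0), 'ang': 15.5, 'fill': 0.72}
```

>>> drive_tool(steps=[[0.5,[-7,-9,0],0.12],[0.5,[-7,-9,0],0.24],[0.5,[-7,-9,0],0.36],[0.5,[-7,-9,-10],0.48],[0.5,[-7,-9,-20],0.6],[0.5,[-7,-9,-20],0.72],[0.5,[-7,-9,-30],0.84],[0.5,[-7,-9,-40],0.9],[0.5,[-7,-9,-65],0.9],[0.5,[-7,-9,-90],0.9],[0.5,[-7,-9,-98],0.9],[0.5,[-7,-9,-98],0.9]])

```text
clock: 23.07
ee_pos: [0.6044, -0.2858, 0.0349]
tool_rot: [-0.002, -0.189, 0.982, 0.001]
ft_force: [-0.6, 0.2, -0.2]
width: 0.0442
gripper_force: 0.0
```

>>> drive_tool(steps=[[0,[0,0,0],0],[0,[0,0,0],0],[0,[0,0,0],0],[0,[0,0,0],0],[0,[0,0,0],0],[0,[0,0,0],0]])

```text
clock: 23.57
ee_pos: [0.6074, -0.2883, 0.0383]
tool_rot: [0.001, -0.189, 0.982, -0.002]
ft_force: [1.8, -4.9, 0.9]
width: 0.0134
gripper_force: 30.0
```

>>> drive_tool(steps=[[0,[0,0,0],-0.12],[0,[0,0,0],-0.24],[0,[0,0,0],-0.36],[0,[0,0,0],-0.48],[0,[0,0,0],-0.6],[0,[0,0,0],-0.72],[0,[0,0,0],-0.84],[0,[0,0,0],-0.96],[0,[0,0,0],-1.05],[0,[0,0,0],-1.05]])

```text
clock: 24.4
ee_pos: [0.6073, -0.2892, 0.0382]
tool_rot: [0.002, 0.331, 0.944, -0.001]
ft_force: [0.3, -7.0, 0.1]
width: 0.0138
gripper_force: 30.0
```

>>> drive_tool(steps=[[0,[0,0,0],-0.12],[0,[0,0,0],-0.24],[0,[0,0,0],-0.36],[0,[0,0,0],-0.48],[0,[0,0,0],-0.6],[0,[0,0,0],-0.72],[0,[0,0,0],-0.84],[0,[0,0,0],-0.96],[0,[0,0,0],-1.037],[0,[0,0,0],-1.037],[0,[0,0,0],-1.037]])

```text
clock: 25.32
ee_pos: [0.6064, -0.2895, 0.0383]
tool_rot: [0.002, 0.753, 0.658, -0.001]
ft_force: [-2.2, -10.1, 1.7]
width: 0.0137
gripper_force: 30.0
```

>>> drive_tool(steps=[[0.5,[0,0,0],0],[0.5,[0,0,0],0],[0.5,[0,0,0],0],[0.5,[0,0,0],0],[0.5,[0,0,40],0],[0.5,[0,0,80],0.12],[0.5,[8,9,95],0.24],[0.5,[8,9,95],0.5],[0.5,[8,9,95],0.5],[0.5,[8,9,95],0.8],[0.5,[8,9,95],0.8],[0.5,[8,9,95],0.8]])

```text
clock: 26.32
ee_pos: [0.6141, -0.2772, 0.132]
tool_rot: [-0.0, 0.435, 0.901, 0.0]
ft_force: [-0.3, -0.8, -0.3]
width: 0.044
gripper_force: 0.0
```

```bash
cat >> h.py <<'E'
def gate():
    im,c=snap("wrist"); o=observe();print("tcp",(o["ee_pos"]*1000).round(1),"phi",round(phi(),1),"t",o["clock"])
    print("knob",dark(im,c,AX,.092,.03)); print("gate px",proj(c,(*GATE,.062)).round())
    for b in blocks(im,c):
        if np.hypot(b["xy"][0]-GATE[0]*1000,b["xy"][1]-GATE[1]*1000)<50: print(b)
    print("patch",dark(im,c,GATE,.062,.03))
E
python3 -c "from h import *;gate()"
```

```text
tcp [ 614.  -277.2  131.9] phi 128.5 t 26.3667
knob [(array([ 599.5, -285.2]), array([50.7, 24.2]), 82.0)]
gate px [280. 141.]
{'px': array([281., 140.]), 'xy': (543.7, -237.2), 'wh': (31.8, 31.7), 'ang': 11.4, 'fill': 0.99}
patch [(array([ 543.3, -237.5]), array([15.1, 15. ]), 10.1), (array([ 543.7, -237.1]), array([34.3, 34. ]), 11.6), (array([ 544.2, -237.3]), array([46. , 45.6]), 38.1)]
```

>>> drive_tool(steps=[[0.5,[-30,15,0],0.12],[0.5,[-60,30,0],0.24],[0.5,[-70,40,0],0.36],[0.5,[-70,40,0],0.48],[0.5,[-70,40,0],0.6],[0.5,[-70,40,0],0.72],[0.5,[-70,40,0],0.84],[0.5,[-70,40,-20],0.96],[0.5,[-70,40,-40],1.087],[0.5,[-70,40,-70],1.087],[0.5,[-70,40,-100],1.087],[0.5,[-70,40,-114],1.087]])

```text
clock: 27.37
ee_pos: [0.5422, -0.2366, 0.0149]
tool_rot: [-0.002, -0.09, 0.996, 0.001]
ft_force: [-0.4, 0.1, -0.1]
width: 0.0437
gripper_force: 0.0
```

>>> drive_tool(steps=[[0.5,[0,0,0],0],[0,[0,0,0],0],[0,[0,0,0],0],[0,[0,0,0],0],[0,[0,0,0],0],[0,[0,0,0],0]])

```text
clock: 27.87
ee_pos: [0.545, -0.2381, 0.0193]
tool_rot: [0.001, -0.09, 0.996, -0.001]
ft_force: [-0.8, -0.2, 3.9]
width: 0.0295
gripper_force: 30.0
```

>>> drive_tool(steps=[[0,[0,0,30],0],[0,[0,0,70],0],[0,[0,0,110],0],[0,[0,0,130],0],[0,[0,40,130],0],[0,[0,80,130],-0.1],[0,[0,120,130],-0.2],[0,[0,160,130],-0.262],[0,[0,200,130],-0.262],[0,[0,240,130],-0.262],[0,[0,280,130],-0.262],[0,[0,300,130],-0.262]])

```text
clock: 28.87
ee_pos: [0.5438, 0.066, 0.1487]
tool_rot: [0.001, 0.04, 0.999, 0.0]
ft_force: [-0.3, 0.6, -1.1]
width: 0.0298
gripper_force: 30.0
```

>>> drive_tool(steps=[[0,[-5,40,0],0],[0,[-9,80,0],0],[0,[-9,120,0],0],[0,[-9,160,0],0],[0,[-9,200,0],0],[0,[-9,216,0],0],[0,[-9,216,0],0],[0,[-9,216,0],0]])

```text
clock: 29.53
ee_pos: [0.5347, 0.2785, 0.1481]
tool_rot: [0.0, 0.039, 0.999, -0.0]
ft_force: [-0.5, -0.8, -0.0]
width: 0.0298
gripper_force: 30.0
```

>>> drive_tool(steps=[[0,[1,0,-35],0],[0,[1,0,-70],0],[0,[1,0,-105],0],[0,[1,0,-130],0],[0,[1,0,-140],0],[0,[1,0,-145],0],[0,[1,0,-150],0],[0,[1,0,-154],0],[0,[1,0,-157],0],[0,[1,0,-159],0],[0,[1,0,-159],0]])

```text
clock: 30.45
ee_pos: [0.5364, 0.2785, -0.0105]
tool_rot: [0.0, 0.04, 0.999, 0.0]
ft_force: [-0.2, 0.3, -0.2]
width: 0.0294
gripper_force: 30.0
```

>>> drive_tool(steps=[[0,[0,0,-1],0],[0.5,[0,0,-1],0],[0.5,[0,0,-1],0],[0.5,[0,0,-1],0],[0.5,[0,0,-1],0],[0.5,[0,0,30],0],[0.5,[0,0,70],0],[0.5,[0,0,110],0],[0.5,[0,-10,150],0],[0.5,[0,-20,160],0],[0.5,[0,-20,160],0]])

```text
clock: 31.37
ee_pos: [0.5382, 0.2582, 0.1528]
tool_rot: [0.003, 0.041, 0.999, 0.001]
ft_force: [0.2, 0.0, -0.3]
width: 0.0439
gripper_force: 0.0
```

```bash
cat >> h.py <<'E'
def slot():
    im,c=snap("wrist"); o=observe();print("tcp",(o["ee_pos"]*1000).round(1),"phi",round(phi(),1),"t",o["clock"])
    for b in dark(im,c,(.532,.248),.031,.16,60):
        if 8<min(b[1]) and max(b[1])<25: print(b, "expected x", round(532+.073*(b[0][1]-248),1))
E
python3 -c "from h import *;slot()"
```

```text
tcp [536.7 258.1 150.2] phi 175.3 t 31.4167
(array([534.7, 278.9]), array([12.5, 12.8]), 86.1) expected x 534.3
```

>>> drive_tool(steps=[[0.5,[0,-40,10],-0.12],[0.5,[0,-80,10],-0.24],[0.5,[0,-120,10],-0.36],[0.5,[0,-160,10],-0.48],[0.5,[0,-200,10],-0.6],[0.5,[0,-240,10],-0.72],[0.5,[10,-280,10],-0.84],[0.5,[20,-320,10],-0.96],[0.5,[30,-360,10],-1.08],[0.5,[40,-400,10],-1.2],[0.5,[50,-440,10],-1.32],[0.5,[60,-480,10],-1.44]])

```text
clock: 32.42
ee_pos: [0.5949, -0.2229, 0.1558]
tool_rot: [-0.002, 0.691, 0.722, -0.001]
ft_force: [1.6, 1.1, -0.5]
width: 0.0438
gripper_force: 0.0
```

>>> drive_tool(steps=[[0.5,[6,-40,0],-0.12],[0.5,[11,-65,0],-0.19],[0.5,[11,-65,0],-0.19],[0.5,[11,-65,0],-0.19]])

```text
clock: 32.75
ee_pos: [0.6057, -0.287, 0.1556]
tool_rot: [-0.002, 0.755, 0.655, -0.001]
ft_force: [-0.0, -0.7, -0.4]
width: 0.0441
gripper_force: 0.0
```

>>> drive_tool(steps=[[0.5,[0,0,-40],0],[0.5,[0,0,-75],0],[0.5,[0,0,-100],0],[0.5,[0,0,-118],0],[0.5,[0,0,-118],0],[0,[0,0,-118],0],[0,[0,0,-118],0],[0,[0,0,-118],0],[0,[0,0,-118],0],[0,[0,0,-118],0],[0,[0,0,-118],0],[0,[0,0,-118],0]])

```text
clock: 33.75
ee_pos: [0.6067, -0.2867, 0.0423]
tool_rot: [-0.0, 0.755, 0.656, -0.0]
ft_force: [-3.7, 1.1, 6.9]
width: 0.0136
gripper_force: 30.0
```

>>> drive_tool(steps=[[0,[0,0,0],-0.12],[0,[0,0,0],-0.24],[0,[0,0,0],-0.36],[0,[0,0,0],-0.48],[0,[0,0,0],-0.6],[0,[0,0,0],-0.72],[0,[0,0,0],-0.84],[0,[0,0,0],-0.96],[0,[0,0,0],-1.05],[0,[0,0,0],-1.05],[0,[0,0,0],-1.05]])

```text
clock: 34.67
ee_pos: [0.6083, -0.2879, 0.0423]
tool_rot: [0.001, 0.982, 0.191, 0.001]
ft_force: [1.6, -4.5, 2.9]
width: 0.0138
gripper_force: 30.0
```

>>> drive_tool(steps=[[0.5,[0,0,0],0],[0.5,[0,0,0],0],[0.5,[0,0,0],0],[0.5,[0,0,0],0],[0.5,[0,0,40],0],[0.5,[0,0,80],0.12],[0.5,[8,9,95],0.24],[0.5,[8,9,95],0.36],[0.5,[8,9,95],0.48],[0.5,[8,9,95],0.6],[0.5,[8,9,95],0.72],[0.5,[8,9,95],0.84]])

```text
clock: 35.67
ee_pos: [0.6147, -0.2772, 0.1357]
tool_rot: [-0.0, 0.817, 0.576, -0.0]
ft_force: [-0.1, -0.2, 0.3]
width: 0.0436
gripper_force: 0.0
```

>>> drive_tool(steps=[[0.5,[0,0,0],0.12],[0.5,[0,0,0],0.24],[0.5,[0,0,0],0.36],[0.5,[0,0,0],0.48],[0.5,[0,0,0],0.6],[0.5,[0,0,0],0.72],[0.5,[0,0,0],0.84],[0.5,[0,0,0],0.96],[0.5,[0,0,0],1.05],[0.5,[0,0,0],1.05]])

```text
clock: 36.5
ee_pos: [0.6147, -0.2773, 0.1356]
tool_rot: [-0.0, 0.42, 0.908, 0.0]
ft_force: [0.3, -0.1, -0.6]
width: 0.0438
gripper_force: 0.0
```

```bash
python3 -c "from h import *;gate()"
```

```text
tcp [ 614.8 -277.3  135.7] phi 130.0 t 36.55
knob [(array([ 602.1, -280.3]), array([47.6, 28. ]), 22.1)]
gate px [284. 139.]
{'px': array([282., 139.]), 'xy': (542.8, -238.5), 'wh': (32.2, 31.4), 'ang': 29.6, 'fill': 0.98}
patch [(array([ 542.2, -239. ]), array([14.9, 15. ]), 29.1), (array([ 526.1, -247.8]), array([ 5.1, 25.9]), 29.0), (array([ 547.2, -235.2]), array([39.3, 46. ]), 30.9)]
```

>>> drive_tool(steps=[[0.5,[-36,19,0],-0.1],[0.5,[-73,39,0],-0.185],[0.5,[-73,39,0],-0.185],[0.5,[-73,39,-40],-0.185],[0.5,[-73,39,-75],-0.185],[0.5,[-73,39,-105],-0.185],[0.5,[-73,39,-118],-0.185],[0.5,[-73,39,-118],-0.185],[0,[-73,39,-118],-0.185],[0,[-73,39,-118],-0.185],[0,[-73,39,-118],-0.185],[0,[-73,39,-118],-0.185]])

```text
clock: 37.55
ee_pos: [0.5434, -0.2393, 0.0198]
tool_rot: [0.002, 0.504, 0.864, 0.0]
ft_force: [0.2, 0.0, 3.7]
width: 0.0299
gripper_force: 30.0
```

>>> drive_tool(steps=[[0,[0,0,0],0],[0,[0,0,0],0],[0,[0,0,0],0]])

```text
clock: 37.8
ee_pos: [0.5434, -0.2393, 0.0198]
tool_rot: [0.002, 0.504, 0.864, 0.0]
ft_force: [-0.7, -0.4, 7.6]
width: 0.0299
gripper_force: 30.0
```

>>> drive_tool(steps=[[0,[0,0,30],0],[0,[0,0,70],0],[0,[0,0,110],0],[0,[0,0,130],0],[0,[0,40,130],0.12],[0,[0,80,130],0.24],[0,[0,120,130],0.36],[0,[0,160,130],0.48],[0,[0,200,130],0.6],[0,[0,240,130],0.72],[0,[0,280,130],0.84],[0,[0,300,130],0.96]])

```text
clock: 38.8
ee_pos: [0.5417, 0.065, 0.1487]
tool_rot: [0.0, 0.044, 0.999, 0.0]
ft_force: [-0.1, -0.3, -1.1]
width: 0.0296
gripper_force: 30.0
```

>>> drive_tool(steps=[[0,[-5,40,0],0.023],[0,[-12,80,0],0.023],[0,[-12,120,0],0.023],[0,[-12,157,0],0.023],[0,[-12,157,0],0.023],[0,[-12,157,0],0.023]])

```text
clock: 39.3
ee_pos: [0.5298, 0.22, 0.1484]
tool_rot: [0.0, 0.035, 0.999, 0.0]
ft_force: [-0.9, 0.1, -0.7]
width: 0.0299
gripper_force: 30.0
```

Run:
```python
from h import *
slot(); im,c=snap("wrist")
z=observe()["ee_pos"][2]+.0162+.026
print([b for b in dark(im,c,observe()["ee_pos"][:2],z,.03,60)])
```

```text
tcp [529.7 218.6 148.2] phi 175.9 t 39.35
[(array([528.5, 218.7]), array([16.7, 15.7]), 86.0), (array([545.4, 236.9]), array([51.5,  6.5]), 4.1), (array([543.7, 211.2]), array([35.8, 51.4]), 86.0)]
```

>>> drive_tool(steps=[[0,[2,-1,-35],0],[0,[2,-1,-70],0],[0,[2,-1,-105],0],[0,[2,-1,-130],0],[0,[2,-1,-140],0],[0,[2,-1,-145],0],[0,[2,-1,-150],0],[0,[2,-1,-154],0],[0,[2,-1,-157],0],[0,[2,-1,-159],0],[0,[2,-1,-159],0]])

```text
clock: 40.32
ee_pos: [0.5324, 0.2175, -0.0105]
tool_rot: [0.0, 0.036, 0.999, 0.0]
ft_force: [-0.1, 0.2, 0.1]
width: 0.0298
gripper_force: 30.0
```

>>> drive_tool(steps=[[0,[0,0,-1],0],[0.5,[0,0,-1],0],[0.5,[0,0,-1],0],[0.5,[0,0,-1],0],[0.5,[0,0,-1],0],[0.5,[0,0,30],0],[0.5,[0,0,70],0],[0.5,[0,0,110],0],[0.5,[0,10,150],0],[0.5,[0,20,170],0],[0.5,[0,20,170],0]])

```text
clock: 41.23
ee_pos: [0.5354, 0.24, 0.1647]
tool_rot: [0.004, 0.036, 0.999, 0.002]
ft_force: [0.2, -0.2, -0.9]
width: 0.0438
gripper_force: 0.0
```

```bash
python3 -c "from h import *;slot()"
```

```text
tcp [533.8 238.7 161.8] phi 175.9 t 41.2833
(array([531.5, 217.9]), array([13. , 12.2]), 85.8) expected x 529.8
```

>>> drive_tool(steps=[[0.5,[0,-40,0],0],[0.5,[0,-80,0],0.1],[0.5,[0,-120,0],0.2],[0.5,[0,-160,0],0.3],[0.5,[0,-200,0],0.4],[0.5,[0,-240,0],0.457],[0.5,[10,-280,0],0.457],[0.5,[20,-320,0],0.457],[0.5,[30,-360,0],0.457],[0.5,[40,-400,0],0.457],[0.5,[50,-440,0],0.457],[0.5,[60,-480,0],0.457]])

```text
clock: 42.28
ee_pos: [0.5906, -0.2446, 0.1566]
tool_rot: [-0.001, -0.191, 0.982, 0.001]
ft_force: [1.0, 0.1, -0.1]
width: 0.0438
gripper_force: 0.0
```

>>> drive_tool(steps=[[0.5,[10,-35,0],0],[0.5,[14,-46,0],0],[0.5,[14,-46,0],0],[0.5,[14,-46,0],0]])

```text
clock: 42.62
ee_pos: [0.6046, -0.2881, 0.1569]
tool_rot: [-0.001, -0.19, 0.982, 0.001]
ft_force: [-0.0, 0.4, 0.8]
width: 0.0437
gripper_force: 0.0
```

>>> drive_tool(steps=[[0.5,[1,0,-40],0],[0.5,[1,0,-75],0],[0.5,[1,0,-105],0],[0.5,[1,0,-119],0],[0.5,[1,0,-119],0],[0,[1,0,-119],0],[0,[1,0,-119],0],[0,[1,0,-119],0],[0,[1,0,-119],0],[0,[1,0,-119],0],[0,[1,0,-119],0],[0,[1,0,-119],0]])

```text
clock: 43.62
ee_pos: [0.6074, -0.2881, 0.0416]
tool_rot: [0.001, -0.191, 0.982, 0.0]
ft_force: [-1.6, 4.2, 6.5]
width: 0.0134
gripper_force: 30.0
```

>>> drive_tool(steps=[[0,[0,0,0],-0.12],[0,[0,0,0],-0.24],[0,[0,0,0],-0.36],[0,[0,0,0],-0.48],[0,[0,0,0],-0.6],[0,[0,0,0],-0.72],[0,[0,0,0],-0.84],[0,[0,0,0],-0.96],[0,[0,0,0],-1.05],[0,[0,0,0],-1.05],[0,[0,0,0],-1.05]])

```text
clock: 44.53
ee_pos: [0.6074, -0.2892, 0.0416]
tool_rot: [0.001, 0.327, 0.945, -0.0]
ft_force: [-1.7, -0.3, 5.6]
width: 0.0139
gripper_force: 30.0
```

>>> drive_tool(steps=[[0.5,[0,0,0],0],[0.5,[0,0,0],0],[0.5,[0,0,0],0],[0.5,[0,0,0],0],[0.5,[0,0,40],0],[0.5,[0,0,80],0],[0.5,[8,9,95],0],[0.5,[8,9,95],0],[0.5,[8,9,95],0]])

```text
clock: 45.28
ee_pos: [0.6157, -0.2796, 0.1359]
tool_rot: [0.001, 0.326, 0.945, -0.0]
ft_force: [-0.8, -0.9, -0.1]
width: 0.0442
gripper_force: 0.0
```

```bash
python3 -c "from h import *;gate()"
```

```text
tcp [ 614.5 -279.3  134.3] phi 141.9 t 45.3333
knob [(array([ 603.1, -287. ]), array([14.4, 51.6]), 49.3)]
gate px [306. 130.]
{'px': array([305., 133.]), 'xy': (545.4, -239.7), 'wh': (31.5, 31.4), 'ang': 17.0, 'fill': 0.99}
patch [(array([ 545.2, -239.9]), array([14.8, 14.9]), 17.0), (array([ 543.3, -238.2]), array([46.8, 45.3]), 51.9)]
```

>>> drive_tool(steps=[[0.5,[-36,19,0],-0.12],[0.5,[-70,39,0],-0.24],[0.5,[-70,39,0],-0.36],[0.5,[-70,39,0],-0.48],[0.5,[-70,39,-20],-0.609],[0.5,[-70,39,-50],-0.609],[0.5,[-70,39,-85],-0.609],[0.5,[-70,39,-105],-0.609],[0.5,[-70,39,-117],-0.609],[0.5,[-70,39,-117],-0.609],[0,[-70,39,-117],-0.609],[0,[-70,39,-117],-0.609]])

```text
clock: 46.33
ee_pos: [0.5456, -0.241, 0.0187]
tool_rot: [0.001, 0.595, 0.804, 0.0]
ft_force: [1.2, -0.4, 0.2]
width: 0.0338
gripper_force: 0.0
```

>>> drive_tool(steps=[[0,[0,0,0],0],[0,[0,0,0],0],[0,[0,0,0],0],[0,[0,0,0],0],[0,[0,0,0],0]])

```text
clock: 46.75
ee_pos: [0.5458, -0.241, 0.0191]
tool_rot: [0.001, 0.595, 0.804, 0.0]
ft_force: [-0.3, 0.3, 7.2]
width: 0.0298
gripper_force: 30.0
```

>>> drive_tool(steps=[[0,[0,0,30],0],[0,[0,0,70],0],[0,[0,0,110],0],[0,[0,0,130],0.12],[0,[0,40,130],0.24],[0,[0,80,130],0.36],[0,[0,120,130],0.48],[0,[0,160,130],0.6],[0,[0,200,130],0.72],[0,[0,240,130],0.84],[0,[-5,280,130],0.96],[0,[-10,300,130],1.08]])

```text
clock: 47.75
ee_pos: [0.5346, 0.063, 0.1482]
tool_rot: [0.0, 0.093, 0.996, 0.0]
ft_force: [-1.3, 0.1, -0.1]
width: 0.0299
gripper_force: 30.0
```

>>> drive_tool(steps=[[0,[-5,40,0],0.12],[0,[-9,80,0],0.12],[0,[-9,99,0],0.12],[0,[-9,99,0],0.12],[0,[-9,99,0],0.12]])

```text
clock: 48.17
ee_pos: [0.5257, 0.1591, 0.148]
tool_rot: [0.0, 0.036, 0.999, -0.0]
ft_force: [-0.3, -0.3, -0.9]
width: 0.0297
gripper_force: 30.0
```

Run:
```python
from h import *
slot(); im,c=snap("wrist")
z=observe()["ee_pos"][2]+.0169+.026
print([b for b in dark(im,c,observe()["ee_pos"][:2],z,.03,60)])
```

```text
tcp [525.8 158.1 147.9] phi 175.8 t 48.2167
[(array([524. , 158.3]), array([16.6, 16.2]), 85.8), (array([539.9, 157.5]), array([49.1, 51.2]), 85.8)]
```

>>> drive_tool(steps=[[0,[2,0,-35],0],[0,[2,0,-70],0],[0,[2,0,-105],0],[0,[2,0,-130],0],[0,[2,0,-140],0],[0,[2,0,-145],0],[0,[2,0,-150],0],[0,[2,0,-154],0],[0,[2,0,-157],0],[0,[2,0,-158],0],[0,[2,0,-158],0]])

```text
clock: 49.18
ee_pos: [0.5286, 0.1585, -0.0094]
tool_rot: [0.001, 0.037, 0.999, 0.0]
ft_force: [0.2, 0.5, -0.5]
width: 0.0291
gripper_force: 30.0
```

>>> drive_tool(steps=[[0,[0,0,-1],0],[0.5,[0,0,-1],0],[0.5,[0,0,-1],0],[0.5,[0,0,-1],0],[0.5,[0,0,-1],0],[0.5,[0,0,30],0],[0.5,[0,0,70],0],[0.5,[0,0,110],0],[0.5,[-40,30,140],0],[0.5,[-60,70,170],0],[0.5,[-60,88,170],0],[0.5,[-60,88,170],0]])

```text
clock: 50.18
ee_pos: [0.4681, 0.2515, 0.1638]
tool_rot: [0.003, 0.036, 0.999, 0.002]
ft_force: [0.1, -0.7, -0.8]
width: 0.044
gripper_force: 0.0
```

Run:
```python
from h import *
slot(); im,c=snap("wrist","w20.png"); im2,c2=snap("scene")
A=im[50:350,100:540]; B=cv2.resize(im2[230:350,180:350],(350,247)); B=np.vstack([B,np.zeros((53,350,3),np.uint8)])
cv2.imwrite("pics/w20c.png",np.hstack([A,B])[...,::-1])
```

```text
tcp [468.2 249.3 162.1] phi 176.0 t 50.2333
(array([534.6, 278.9]), array([11.8, 10.3]), 85.8) expected x 534.3
(array([531.2, 217.6]), array([12.8, 12.6]), 85.8) expected x 529.8
(array([526.9, 158.5]), array([13.4, 12.6]), 85.8) expected x 525.5
```

View pics/w20c.png

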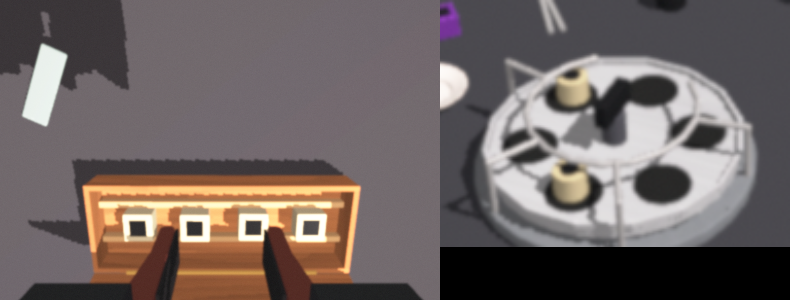

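The view shows all four blocks lying square in the slot at crop (137,228), (194,228), (253,227) and (311,228). Both rounds are still standing on the carousel at (572,88) and (571,182). Now I shut the lid.

>>> drive_tool(steps=[[0.5,[35,-3,10],0],[0.5,[70,-6,10],0],[0.5,[105,-8,10],0],[0.5,[138,-8,10],0],[0.5,[138,-8,0],0],[0.5,[138,-8,-20],0],[0.5,[138,-8,-35],0],[0.5,[138,-8,-44],0],[0.5,[138,-8,-44],0],[0,[138,-8,-44],0],[0,[138,-8,-44],0],[0,[138,-8,-44],0]])

```text
clock: 51.33
ee_pos: [0.6067, 0.2385, 0.117]
tool_rot: [0.001, 0.037, 0.999, 0.0]
ft_force: [1.3, 9.1, -2.6]
width: 0.0274
gripper_force: 5.0
```

>>> drive_tool(steps=[[0,[0,0,0],0],[0,[0,0,0],0],[0,[0,0,0],0],[0,[0,0,0],0]])

```text
clock: 51.67
ee_pos: [0.6068, 0.2404, 0.117]
tool_rot: [0.001, 0.037, 0.999, 0.002]
ft_force: [0.8, 7.6, -3.9]
width: 0.0236
gripper_force: 30.0
```

>>> drive_tool(steps=[[0,[-12,2,2],0],[0,[-24,3,2],0],[0,[-36,4,2],0],[0,[-48,5,0],0],[0,[-60,6,-3],0],[0,[-71,7,-7],0],[0,[-82,7,-12],0],[0,[-92,8,-18],0],[0,[-92,8,-18],0]])

```text
clock: 52.42
ee_pos: [0.5133, 0.2472, 0.0997]
tool_rot: [0.001, 0.037, 0.999, 0.001]
ft_force: [-5.3, 1.4, 8.2]
width: 0.0237
gripper_force: 30.0
```

>>> drive_tool(steps=[[0,[-10,1,-8],0],[0,[-19,1,-16],0],[0,[-27,2,-25],0],[0,[-33,2,-35],0],[0,[-39,3,-45],0],[0,[-44,3,-56],0],[0,[-48,3,-67],0],[0,[-51,4,-79],0],[0,[-52,4,-88],0],[0,[-52,4,-88],0]])

```text
clock: 53.25
ee_pos: [0.4605, 0.2509, 0.0095]
tool_rot: [-0.001, 0.037, 0.999, 0.0]
ft_force: [-4.7, 4.8, -0.9]
width: 0.0237
gripper_force: 30.0
```

>>> drive_tool(steps=[[0,[0,0,-4],0],[0,[0,0,-8],0],[0,[0,0,-12],0],[0,[0,0,-14],0],[0,[0,0,-14],0]])

```text
clock: 53.67
ee_pos: [0.4604, 0.251, -0.0038]
tool_rot: [-0.001, 0.037, 0.999, 0.0]
ft_force: [-7.9, 5.8, -0.8]
width: 0.0238
gripper_force: 30.0
```

>>> drive_tool(steps=[[0,[0,0,-2],0],[0,[0,0,-4],0],[0,[0,0,-4],0]])

```text
clock: 53.92
ee_pos: [0.4605, 0.2509, -0.0076]
tool_rot: [-0.001, 0.037, 0.999, 0.0]
ft_force: [-7.5, 5.8, -0.3]
width: 0.0238
gripper_force: 30.0
```

>>> drive_tool(steps=[[0,[0,0,-2],0],[0,[0,0,-4],0],[0,[0,0,-4],0]])

```text
clock: 54.17
ee_pos: [0.4609, 0.2509, -0.0108]
tool_rot: [-0.001, 0.037, 0.999, 0.0]
ft_force: [-8.0, 3.5, 9.6]
width: 0.0235
gripper_force: 30.0
```

Run:
```python
from h import *
o=observe();print(o["ee_pos"],o["ft_force"])
# lid edge height: -y lid front corner & wall seam in side view; lid shut when top corner projects at z .046
im,c=snap("side","s30.png")
e=np.array([.073,.997])
for th in (0,.05,.1,.2):
    print(th,proj(c,(.484-.0098,.1135+.001,.046+.096*np.sin(th))).round(1), proj(c,(.484+.0098,.383,.046+.096*np.sin(th))).round(1))
```

```text
[ 0.46094075  0.25093532 -0.01076469] [-7.96667644  3.47326339  9.63117464]
0 [358.2 342.3] [323.7 490.3]
0.05 [358.3 340.1] [323.7 487.8]
0.1 [358.4 337.9] [323.7 485.4]
0.2 [358.6 333.4] [323.7 480.5]
```

>>> drive_tool(steps=[[0,[0,0,-2],0],[0,[0,0,-2],0]])

```text
clock: 54.38
ee_pos: [0.4615, 0.251, -0.0117]
tool_rot: [-0.0, 0.037, 0.999, 0.0]
ft_force: [-10.3, 0.4, 21.0]
width: 0.0234
gripper_force: 30.0
```

>>> drive_tool(steps=[[0.5,[0,0,2],0],[0.5,[0,0,2],0],[0.5,[0,0,2],0],[0.5,[0,0,2],0],[0.5,[0,0,40],0],[0.5,[0,0,80],0],[0.5,[0,0,120],0],[0.5,[0,0,160],0],[0.5,[0,0,200],0],[0.5,[0,0,230],0],[0.5,[0,0,230],0],[0.5,[0,0,230],0]])

```text
clock: 55.38
ee_pos: [0.4632, 0.2509, 0.2177]
tool_rot: [0.002, 0.037, 0.999, 0.001]
ft_force: [0.3, 0.1, -0.2]
width: 0.0438
gripper_force: 0.0
```

Run:
```python
from h import *
im,c=snap("wrist","w30.png"); o=observe();print(o["ee_pos"],o["ft_force"],o["clock"])
h=cv2.cvtColor(im,cv2.COLOR_RGB2HSV); m=cv2.inRange(h,(5,110,60),(22,255,255)); m[300:]=0
k=max(cv2.findContours(m,cv2.RETR_EXTERNAL,cv2.CHAIN_APPROX_NONE)[0],key=cv2.contourArea)
R=cv2.minAreaRect(np.array([ray(c,p,.046)[:2] for p in k[:,0]],np.float32)*1000);print(R)
# tab: bright grey in front
t=cv2.inRange(h,(0,0,120),(180,60,255)); n,l,s,ce=cv2.connectedComponentsWithStats(t)
for i in range(1,n):
    if s[i,4]>80 and s[i,1]<280: print(s[i],(ray(c,ce[i],.043)*1000).round(1), "w at z43", round(1000*np.linalg.norm(ray(c,(s[i,0],ce[i][1]),.043)-ray(c,(s[i,0]+s[i,2],ce[i][1]),.043)),1))
im,c=snap("side","s31.png"); h=cv2.cvtColor(im,cv2.COLOR_RGB2HSV); m=cv2.inRange(h,(5,110,60),(22,255,255)); m[:,:200]=0;m[:,420:]=0;m[:300]=0
k=max(cv2.findContours(m,cv2.RETR_EXTERNAL,cv2.CHAIN_APPROX_NONE)[0],key=cv2.contourArea); a=cv2.approxPolyDP(k,4,True)[:,0]; print(a.tolist())
for P in ((.474,.1155,.046),(.568,.1114,.046),(.4935,.384,.046),(.474,.1155,.0),(.474,.1155,.04)): print(P,proj(c,P).round(1))
```

```text
[0.4619482 0.2502225 0.2158866] [-0.22850357 -0.00195318 -1.11019837] 55.4333
((523.361572265625, 246.3643341064453), (271.7625732421875, 101.21376037597656), 85.7198486328125)
[ 147  104   42   72 1711] [378.6  97.6  43. ] w at z43 43.7
[  33  135   63   29 1442] [380.6 -11.1  43. ] w at z43 66.0
[309 190  25  39 915] [464.2 251.   43. ] w at z43 27.7
[[357, 342], [301, 335], [250, 479], [331, 479], [345, 417], [341, 408], [349, 398], [357, 364]]
(0.474, 0.1155, 0.046) [358.2 342.8]
(0.568, 0.1114, 0.046) [301.7 335.7]
(0.4935, 0.384, 0.046) [323.8 491. ]
(0.474, 0.1155, 0.0) [357.2 363.5]
(0.474, 0.1155, 0.04) [358.1 345.5]
```

```bash
python3 -c "
from workcell import *
print(close_job())"
```

```text
the job is handed in; nothing more can be done
None
```

The job is handed in: the lid was folded back past upright, all four square blocks were set flat and square in the case's slot, and the lid was then shut. Both round mounts were left standing on the carousel.

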